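Book in the sample bottles and clamp them in the bench mixer

ROBOT

A 6-joint arm with a two-finger parallel gripper is mounted at the origin on a cart in front of the work surface, level with it; the furniture and walls round the work are solid. World frame = base frame: x ahead of the robot, y to its left, z up, the work surface at z = 0. Lengths are in m, angles in rad, forces in N, time in s.
With the tool pointing down it reaches from about 0.35 to 0.875 m from the base axis. Payload 4.2 kg.
Tool frame: the origin (TCP) lies at the very end of the fingers, on their centre line; the grasp point (between the pads) lies 19 mm behind it (robot.grip_point_offset is the distance from the TCP to the grasp point, in m); z points along the fingers, y is the line along which they close (so a half turn about z gives the same grasp; the last joint's range is limited). The gripper opens to 85 mm and grips with 20 to 120 N. Pads are 22 mm wide; open, the fingers measure 114 mm over their backs; the gripper's body (76 mm by 85 mm) begins 54 mm behind the grasp point. The pads swing forward as they close: fully open they stand 13 mm farther back than shut.
Start: joints at [-0.928, 0.385, 0.008, 0, -1.194, -0.259], TCP at [0.234, -0.58, 0.231] pointing down, gripper open.
Joint ranges: [-3.14, 3.14], [-1.21, 2.06], [-1.07, 1.41], [-3.16, 2.05], [-2.99, -0.16], [-3.1, 3.1]. Speed limits (rad/s): [2.79, 2.79, 3.14, 3.14, 3.14, 3.14].

INTERFACE

Orientations are given as a rotation vector (axis times angle).
In Python, from cell import robot gives the robot as it stands.
- The arm moves only by the tool carry_out, never from a script. Its argument "plan" is a list of rows, each an object with "travel": the shift along the tool's x, y, z in m, a list of three; "twist": the turn about the tool's z in units of 6 degrees (1.0 is 6 degrees). In form: [{"travel": [tx, ty, tz], "twist": twist}, ...]. A call has 1 to 10 rows; each row is the pose to reach, as a shift and turn from the pose commanded when the call began, along the tool's axes at that moment; what a row does not reach only later rows make up. A row lasts 1/12 s, in which the tool goes at most 41.7 mm and 7.16 degrees, less where a joint would pass 70% of its speed; a pose out of reach is approached as far as the arm can. A call with a gripper value outside its range is refused whole. "fingers" is the finger opening in m, from 0 to 0.0854, set as the call begins (left out, the last holds). The fingers move at their own pace and stop on an object; the grip force is fixed at half the most. Time passes only in rows, so rows that repeat a pose let the fingers close. It gives the time, the measured TCP pose, the force, the opening and the grip force at its end, in the units of the state.
- robot.get_state(): the state, without advancing time (a new reading comes with each control period).
- robot.snapshot(name): name is "scene" or "top" or "wrist"; returns a dict with "pixels" (400x640x3 uint8, red, green, blue), "depth" (400x640 float32, m along the optical axis (not along the pixel's ray), 0 where there is no reading), "K" (3x3 intrinsics, pixels), "k1" (the pictures are not rectified: a ray, as slopes to the right and down, at radius r is drawn at 1 + k1 r^2 times it, then the intrinsics apply), "rvec" (rotation vector, rad) and "tvec" (3), from world to camera coordinates, as OpenCV has them; the wrist camera has in their place "mount" (4x4, takes a point from camera to tool coordinates, whose origin is the TCP and whose axes are the flange's). Camera axes: x right, y down, z forward; pixel columns grow to the right and rows downward; lengths in m; the calibration is good to about 2 mm. A picture is of the moment at which its call begins: read the wrist's pose just before it.
- robot.sign_off(): hands the job in; it is judged then, once.
The state is a dict: "clock": time; "joint_pos": joint angles; "qd": joint speeds; "tau": joint torques, N m; "eef_pos": TCP position; "eef_rot": TCP orientation; "ft_force": force on the tool from outside, world axes, zero at the start; "ft_torque": the same for the moment, N m; "gripper_width": finger opening in m; "grip_force": force on a finger pad.
Only numpy, scipy, OpenCV 4.12 (cv2) and the standard library are available. Lean on these libraries where they do the work, as an engineer would, in place of code of your own. Each camera call takes 0.05 s, during which the arm holds its last target. There are 200 camera calls.

TASK

Take the code reader out of its dock and read the bar-code label of each brown sample bottle in the row, from left to right: point the window straight at the label from a few centimetres away, without knocking the bottle, and hold it still for a second. Lay the reader back in its dock, stand all the sample bottles gently on the mixer's round mat, swing the clamp arm closed over them and screw its knob clockwise all the way down so that its sprung feet hold every cap. Leave the other things on the bench where they are.

Things in the scene. Friction and masses are not known exactly. Their poses are not given: they have to be found in the camera images.
- bottle_left_mid (a point): Sample bottle whose place in the row is farthest left (largest y); None if absent (two or three of the three are there, all alike). Brown glass, 105 mm high; the point is on its axis 52.5 mm above its foot, z up the bottle; its label faces along its -x.
- bottle_left: The same bottle, origin at the centre of its foot. 52 mm in diameter up to about 65 mm, sloping shoulder above, then a fixed black cap 27 mm in diameter over the top 16 mm: take it by the cap from above. About 250 g, a quarter full, stands free.
- code_left: Its white sticker, 26 mm square, with a bar code of upright dark bars (22 x 17 mm), wrapped round the front 52 mm above the foot. The point is the middle of the label; x points straight out of the label (level, away from the bottle), z up.
- bottle_middle_mid (a point): Sample bottle whose place in the row is in the middle; None if absent (two or three of the three are there, all alike). Brown glass, 105 mm high; the point is on its axis 52.5 mm above its foot, z up the bottle; its label faces along its -x.
- bottle_middle: The same bottle, origin at the centre of its foot. 52 mm in diameter up to about 65 mm, sloping shoulder above, then a fixed black cap 27 mm in diameter over the top 16 mm: take it by the cap from above. About 250 g, a quarter full, stands free.
- code_middle: Its white sticker, 26 mm square, with a bar code of upright dark bars (22 x 17 mm), wrapped round the front 52 mm above the foot. The point is the middle of the label; x points straight out of the label (level, away from the bottle), z up.
- bottle_right_mid (a point): Sample bottle whose place in the row is farthest right (smallest y); None if absent (two or three of the three are there, all alike). Brown glass, 105 mm high; the point is on its axis 52.5 mm above its foot, z up the bottle; its label faces along its -x.
- bottle_right: The same bottle, origin at the centre of its foot. 52 mm in diameter up to about 65 mm, sloping shoulder above, then a fixed black cap 27 mm in diameter over the top 16 mm: take it by the cap from above. About 250 g, a quarter full, stands free.
- code_right: Its white sticker, 26 mm square, with a bar code of upright dark bars (22 x 17 mm), wrapped round the front 52 mm above the foot. The point is the middle of the label; x points straight out of the label (level, away from the bottle), z up.
- reader_mid (a point): Hand-held code reader, a grey and black stick lying in its dock at the start. The point is the middle of its grey grip, 14 mm above its flat underside; x points forward to the black head, z up. Pinch it here across its width (34 mm) from above. The grip runs from 64 mm behind to 38 mm ahead of the point.
- reader: The reader as a whole: 150 mm long (x), 34 mm wide and 28 mm high, 36 x 34 mm at the head (front 48 mm), about 140 g. Origin in the middle of its length on its underside: 10 mm ahead of and 14 mm below reader_mid; same axes.
- reader_window: Middle of the dark red window in the reader's front end, 86.5 mm ahead of and 3 mm above reader_mid; x is the line of sight out of it. It reads by itself when a label is 25 to 120 mm in front, within 12 mm of the line of sight sideways and in height, turned at most 25 degrees away, and the reader is held still for about a second.
- dock: The reader's dock, a low grey cradle fixed to the bench, 150 x 56 mm. Origin on the bench; x points as the docked reader does, whose reader_mid is then 10 mm behind and 30 mm above the origin. Two saddles, slots 43 mm wide between walls 28 mm high, seat 16 mm high, carry the reader's ends.
- dock_seat (a point): Point of the dock 16 mm above its origin. Saddles reach from 69 to 47 mm behind it and from 29 to 51 mm ahead of it; between them is only a 6 mm base plate, so fingers fit beside the grip there. A 24 mm high stop stands 3 mm behind the docked reader's tail.
- mixer: Bench mixer, a white box 205 x 205 mm fixed to the bench, top 50 mm high, with a round mat and, at its right rear corner, a steel column with a clamp arm. Origin on the bench below the middle of the mat; x to the rear, y to the left. The box reaches 88 mm in front and 86 mm to the left of it.
- mat_centre (a point): Middle of the mixer's black rubber mat, 142 mm in diameter, 52.5 mm above the bench (axes as the mixer's), inside a rim 9 mm high. Three ring marks for bottles have their centres 37 mm from here: one on the far side from the column (front left, 135 degrees from the mixer's x) and at 120 degrees on either side of that.
- mixer_column (a point): Point on the axis of the column (26 mm thick), 200 mm above the bench, 78 mm behind and 78 mm to the right of the mat's middle: the upright hinge of the clamp arm.
- mixer_arm (a joint): Swing of the clamp arm, rad: 0 closed against its stop, plate straight over the mat; grows counterclockwise from above as it swings out to the right and front; 1.7 to 1.95 at the start, end stop 2.0. Friction about 0.12 N m: it stays where left; lead it by the knob or push it.
- mixer_knob (a joint): Turn of the clamp's screw knob, rad: 0 fully up, grows clockwise from above to 12.57 (two turns, end stop) fully down; 0 to 1.2 at the start. It sinks 7 mm a turn with the plate and stays where left (friction 0.05 N m). The feet meet the caps at about 10 and are sprung from there on.
- knob_grip (a point): Middle of the black ribbed screw knob (43 mm in diameter, 28 mm high) on the outer end of the clamp arm, on the screw's axis, 110 mm from the column's axis. 247 mm above the bench fully up, 233 mm fully down. The arm's upper side, 30 mm wide, is 210 mm above the bench.
- mixer_pad: Round steel pressure plate under the arm, 136 mm in diameter, on the knob's axis, carrying three sprung black rubber feet 60 mm in diameter, one over each ring mark when the arm is closed. Origin on the axis, level with the undersides of the feet: 168 mm above the bench with the knob fully up.
- timer: Bench timer, 58 x 68 x 19 mm, loose; to be left alone. Origin under its centre.
- beaker: Small glass beaker, 46 mm in diameter, 56 mm high, loose; to be left alone. Origin under its centre.

How it is judged:
By the outcome, as a careful person would: the job done as asked, in the order asked, and still so for the second after the job is handed in, with the robot touching nothing.
Of bottle_left, bottle_middle, bottle_right only 2 to 3 are there at a start; the rules pass over those that are not, and their reading is None.
At some moment in a run one of bottle_left, bottle_middle, bottle_right may be knocked a few centimetres aside while the robot is not near it.
It also fails if it takes over 210 s, if anything falls off the work surface, if the arm or the gripper's body presses on something with over 40 N, if the wrist force passes 120 N, or if a joint passes its speed limit or range.

## Working session

There is one attempt and no reset: what is moved stays moved. The work goes in short steps, Python scripts to look and compute and a tool call to move; the robot and the scene stay as the last step left them, time stands still between calls to the robot, and variables do not carry over. Pictures are saved under pics/ and viewed, at most 14 in all, crops included, and the job is handed in when it is done.

Besides the shell and the picture viewer there is one more tool, called after "Request:" by a JSON object that holds its "api" and its "payload", one argument or row to a line. carry_out: Moves the arm, as the interface text tells. Its arguments: {"type":"object","properties":{"plan":{"type":"array","items":{"type":"object","properties":{"travel":{"type":"array","items":{"type":"number"}},"twist":{"type":"number"}}}},"fingers":{"type":"number"}},"required":["plan"]}

```bash
ls; mkdir -p pics; cat > h.py <<'E'
import numpy as np, cv2
from cell import robot
from scipy.spatial.transform import Rotation as R
def snap(n):
    st=robot.get_state(); s=robot.snapshot(n)
    if 'mount' in s:
        T=np.eye(4);T[:3,:3]=R.from_rotvec(st['eef_rot']).as_matrix();T[:3,3]=st['eef_pos']
        s['T']=T@np.array(s['mount'])
    else:
        W=np.eye(4);W[:3,:3]=R.from_rotvec(np.ravel(s['rvec'])).as_matrix();W[:3,3]=np.ravel(s['tvec']);s['T']=np.linalg.inv(W)
    return s
def rays(s,uv):
    uv=np.asarray(uv,float).reshape(-1,1,2)
    d=cv2.undistortPoints(uv,np.array(s['K']),np.array([s['k1'],0,0,0,0],float))[:,0]
    return np.c_[d,np.ones(len(d))]
def plane(s,uv,z):
    d=rays(s,uv)@s['T'][:3,:3].T; o=s['T'][:3,3]
    return o+d*((z-o[2])/d[:,2])[:,None]
def cloud(s):
    v,u=np.mgrid[0:400,0:640]; d=rays(s,np.stack([u,v],-1).reshape(-1,2))
    p=d*s['depth'].reshape(-1,1); P=p@s['T'][:3,:3].T+s['T'][:3,3]
    P[s['depth'].ravel()==0]=np.nan
    return P.reshape(400,640,3)
def proj(s,P):
    c=np.linalg.inv(s['T']); p=np.atleast_2d(P)@c[:3,:3].T+c[:3,3]
    return cv2.projectPoints(p,np.zeros(3),np.zeros(3),np.array(s['K']),np.array([s['k1'],0,0,0,0],float))[0][:,0]
def save(s,f,crop=None,k=1):
    im=s['pixels'][:,:,::-1]
    if crop: im=im[crop[1]:crop[3],crop[0]:crop[2]]
    cv2.imwrite('pics/'+f,cv2.resize(im,None,fx=k,fy=k,interpolation=cv2.INTER_CUBIC))
E
python3 - <<'E'
from h import *
np.set_printoptions(precision=4,suppress=True)
st=robot.get_state();print(st['eef_pos'],st['eef_rot'],R.from_rotvec(st['eef_rot']).as_matrix(),st['clock'],robot.grip_point_offset)
for n in('scene','top'):
    s=snap(n);save(s,n+'1.png');np.save(n+'.npy',s,allow_pickle=True);print(n,s['T'],s['K'],s['k1'])
s=snap('wrist');print(s['mount'])
E
```

```text
pics
[ 0.2338 -0.579   0.2302] [ 0.5987 -3.0835 -0.0033] [[-0.9273 -0.3742 -0.0009]
 [-0.3742  0.9273  0.002 ]
 [ 0.0001  0.0022 -1.    ]] 0.0 0.0187
scene [[-0.5039 -0.4025  0.7643 -0.4223]
 [-0.8637  0.2208 -0.4531  0.4084]
 [ 0.0136 -0.8884 -0.4588  0.729 ]
 [ 0.      0.      0.      1.    ]] [[439.5469   0.     319.1267]
 [  0.     439.5469 194.3293]
 [  0.       0.       1.    ]] -0.04942436746328493
top [[-0.0142 -0.992   0.1253  0.3807]
 [-0.9999  0.0131 -0.0097 -0.1317]
 [ 0.0079 -0.1254 -0.9921  1.2277]
 [ 0.      0.      0.      1.    ]] [[385.2948   0.     320.0809]
 [  0.     385.2948 204.6022]
 [  0.       0.       1.    ]] -0.03335459738671151
[[-0.0003 -0.9624 -0.2715  0.0689]
 [ 1.     -0.     -0.001   0.0011]
 [ 0.0009 -0.2715  0.9624 -0.1432]
 [ 0.      0.      0.      1.    ]]
```

View pics/scene1.png

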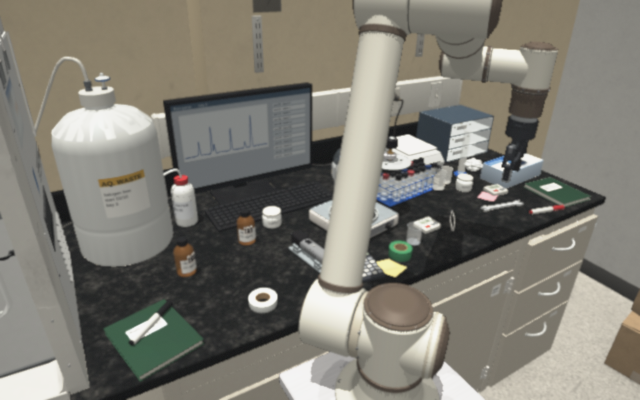

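View pics/top1.png

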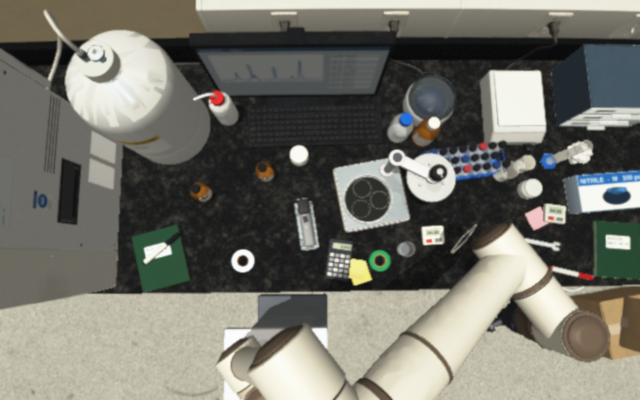

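```bash
python3 - <<'E'
from h import *
np.set_printoptions(precision=4,suppress=True)
s=np.load('top.npy',allow_pickle=True).item();save(s,'c1.png',(180,130,460,290),2.85)
P=cloud(s);im=s['pixels']; hsv=cv2.cvtColor(im,cv2.COLOR_RGB2HSV)
print('bench z',np.nanmedian(P[180:280,215:235,2]))
for n,u,v in [('bl',201,190),('bm',264,171),('jar',299,155),('reader',306,223),('mat',367,199),('knob',437,173),('box',340,225),('obr',428,130)]:
    print(n,P[v,u],plane(s,[(u,v)],P[v,u,2])[0])
# dark caps: per-bottle points with z 0.09-0.11
for n,u,v in [('bl',201,190),('bm',264,171)]:
    w=P[v-20:v+20,u-20:u+20].reshape(-1,3);c=w[(w[:,2]>.095)&(w[:,2]<.112)];print(n,len(c),np.median(c,0),c.min(0),c.max(0))
m=cv2.inRange(hsv,(3,110,40),(18,255,255))
print(cv2.connectedComponentsWithStats(m)[2:])
w=P[190:260,285:330].reshape(-1,3)
r=w[(w[:,2]>.025)&(w[:,2]<.06)];print('reader pts',len(r),r.mean(0),r[:,2].max())
rc=cv2.minAreaRect((r[:,:2]*1000).astype(np.float32));print(rc)
w=P[120:230,390:480].reshape(-1,3)
for a,b in((.235,.275),(.18,.205)):
    r=w[(w[:,2]>a)&(w[:,2]<b)];print('z',a,b,len(r),r.mean(0),r.min(0),r.max(0))
w=P[140:250,320:420].reshape(-1,3);r=w[(w[:,2]>.045)&(w[:,2]<.065)];print('box',len(r),cv2.minAreaRect((r[:,:2]*1000).astype(np.float32)))
E
```

```text
bench z -7.93801178963216e-05
bl [0.5743 0.2151 0.0831] [0.5743 0.2151 0.0831]
bm [0.6269 0.0234 0.0976] [0.6269 0.0234 0.0976]
jar [ 0.6864 -0.0795  0.0519] [ 0.6864 -0.0795  0.0519]
reader [ 0.4732 -0.0993  0.0503] [ 0.4732 -0.0993  0.0503]
mat [ 0.5452 -0.2887  0.0487] [ 0.5452 -0.2887  0.0487]
knob [ 0.5811 -0.4435  0.259 ] [ 0.5811 -0.4435  0.259 ]
box [ 0.4693 -0.2064 -0.0009] [ 0.4693 -0.2064 -0.0009]
obr [ 0.7431 -0.4702  0.1139] [ 0.7431 -0.4702  0.1139]
bl 72 [0.577  0.2273 0.1043] [0.5649 0.2151 0.097 ] [0.5899 0.2413 0.1089]
bm 66 [0.6377 0.0283 0.1048] [0.6262 0.0164 0.0976] [0.6496 0.0409 0.1094]
(array([[     0,      0,    640,    400, 253965],
       [   411,    118,     30,     23,    291],
       [   412,    139,     11,      8,     18],
       [   255,    161,     20,     17,    203],
       [   190,    182,     22,     17,    194],
       [   548,    217,      6,      3,     14],
       [   427,    239,      5,      3,     12],
       [   383,    258,      1,      1,      1],
       [   383,    262,      1,      1,      1],
       [   549,    266,      1,      2, 
[... 2579 characters left out ...]
      [616.    , 345.    ],
       [614.    , 349.    ],
       [617.    , 349.    ],
       [609.    , 350.    ],
       [619.    , 350.    ],
       [621.    , 351.    ],
       [607.7273, 354.2727],
       [620.5   , 353.    ]]))
reader pts 595 [ 0.4756 -0.0995  0.0432] 0.05498197294951912
((473.01617431640625, -99.63252258300781), (159.08404541015625, 54.70148468017578), 8.407926559448242)
z 0.235 0.275 254 [ 0.584  -0.4457  0.2576] [ 0.5643 -0.4712  0.2357] [ 0.6061 -0.4269  0.2659]
z 0.18 0.205 1333 [ 0.5791 -0.4487  0.1853] [ 0.5183 -0.5171  0.18  ] [ 0.6544 -0.3338  0.2049]
box 3914 ((571.3151245117188, -313.00604248046875), (260.47625732421875, 347.9234313964844), 84.56432342529297)
```

View pics/c1.png

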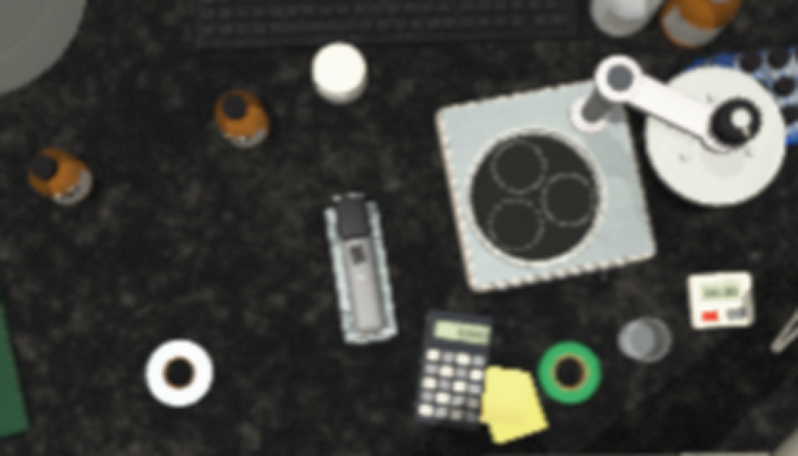

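```bash
cat >> h.py <<'E'
def go(x,y,z,yaw_deg,st=None):
    """tool-frame travel and twist from current pose to tool-down target; yaw = world angle of tool x"""
    st=st or robot.get_state(); M=R.from_rotvec(st['eef_rot']).as_matrix()
    t=M.T@(np.array([x,y,z])-st['eef_pos']); cur=np.degrees(np.arctan2(M[1,0],M[0,0]))
    d=(cur-yaw_deg+180)%360-180
    print('travel',np.round(t,4),'twist %.2f'%(d/6),'rows %.1f %.1f'%(np.linalg.norm(t)/.0417,abs(d)/7.16),'yaw now %.1f'%cur,'j6 %.2f'%st['joint_pos'][5])
def label(s,ax,box):
    """white pixels in box (u0,v0,u1,v1), cast on the bottle's cylinder"""
    x0,y0,x1,y1=box; im=s['pixels'][y0:y1,x0:x1]; hsv=cv2.cvtColor(im,cv2.COLOR_RGB2HSV)
    v,u=np.nonzero((hsv[...,1]<90)&(hsv[...,2]>110)); uv=np.c_[u+x0,v+y0]
    d=rays(s,uv)@s['T'][:3,:3].T;o=s['T'][:3,3]; e=o[:2]-ax
    a=(d[:,:2]**2).sum(1);b=(d[:,:2]@e);c=e@e-.026**2;D=b*b-a*c;ok=D>0
    t=(-b[ok]-np.sqrt(D[ok]))/a[ok];p=o+d[ok]*t[:,None];p=p[(p[:,2]>.03)&(p[:,2]<.07)]
    an=np.degrees(np.arctan2(*(p[:,:2]-ax).T[::-1]))%360
    print('label n',len(p),'ang med %.1f'%np.median(an),np.percentile(an,[3,97]),'z',np.percentile(p[:,2],[3,50,97]))
E
python3 - <<'E'
from h import *
np.set_printoptions(precision=4,suppress=True)
for n in('scene','top'):
    s=np.load(n+'.npy',allow_pickle=True).item()
    for ax in ((.577,.228),(.638,.028)):
        ax=np.array(ax);c=proj(s,np.array([[*ax,z] for z in(0,.0525,.105)]));print(n,c.tolist())
        u,v=c[1].astype(int);label(s,ax,(u-14,v-14,u+14,v+16))
s=np.load('scene.npy',allow_pickle=True).item();save(s,'c2.png',(150,190,300,300),5)
go(.44,-.105,.25,188.4)
E
```

```text
scene [[186.70716361522688, 270.47182114681107], [184.16432306930767, 254.45371388667746], [181.53124512563966, 237.73389167778723]]
label n 116 ang med 177.4 [137.5333 228.2723] z [0.0303 0.0416 0.0644]
scene [[247.30022955280407, 239.94158804398077], [246.1863328439038, 224.97494103010084], [245.03864744802772, 209.43024107558486]]
label n 124 ang med 154.6 [100.0025 214.9243] z [0.0306 0.0424 0.0644]
top [[204.6925094917287, 193.42044966369477], [199.7980429804174, 190.80280786422182], [194.45951069771996, 187.94684767890874]]
label n 12 ang med 253.2 [180.0446 269.828 ] z [0.039  0.0518 0.0594]
top [[266.71135285564975, 174.0210688908405], [264.5283699177026, 170.5750795296526], [262.1477201157053, 166.81659766708935]]
label n 11 ang med 204.7 [174.1439 227.8223] z [0.047  0.0525 0.0651]
travel [-0.3686  0.3625 -0.019 ] twist 2.26 rows 12.4 1.9 yaw now -158.0 j6 -0.26
```

View pics/c2.png

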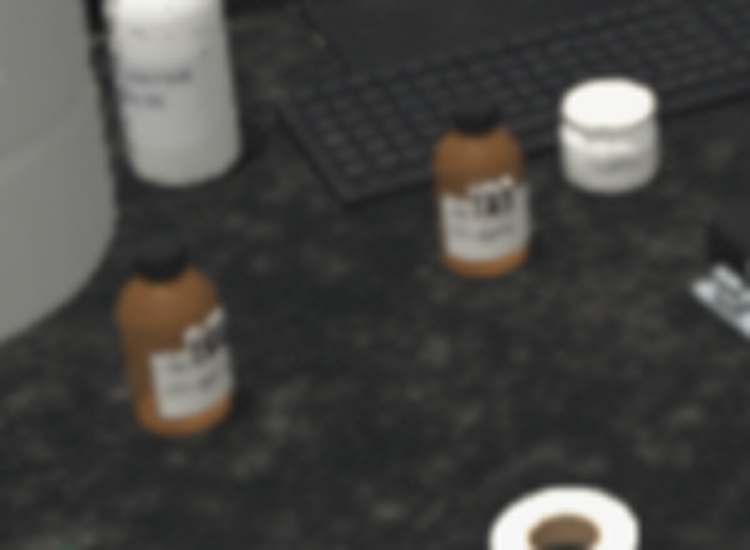

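Request:
{"api": "carry_out", "payload": {
  "plan": [
    {"travel": [-0.184, 0.181, -0.01], "twist": 0},
    {"travel": [-0.184, 0.181, -0.01], "twist": 0},
    {"travel": [-0.184, 0.181, -0.01], "twist": 0},
    {"travel": [-0.184, 0.181, -0.01], "twist": 0},
    {"travel": [-0.184, 0.181, -0.01], "twist": 0},
    {"travel": [-0.184, 0.181, -0.01], "twist": 0},
    {"travel": [-0.184, 0.181, -0.01], "twist": 0},
    {"travel": [-0.184, 0.181, -0.01], "twist": 0}
  ],
  "fingers": 0.0854
}}

```text
clock: 0.82
eef_pos: [0.3378, -0.3407, 0.2418]
eef_rot: [-0.606, 3.082, -0.001]
ft_force: [-0.2, -0.9, -0.4]
gripper_width: 0.085
grip_force: 0.0
```

Request:
{"api": "carry_out", "payload": {
  "plan": [
    {"travel": [-0.184, 0.181, -0.01], "twist": 2.26},
    {"travel": [-0.184, 0.181, -0.01], "twist": 2.26},
    {"travel": [-0.184, 0.181, -0.01], "twist": 2.26},
    {"travel": [-0.184, 0.181, -0.01], "twist": 2.26},
    {"travel": [-0.184, 0.181, -0.01], "twist": 2.26},
    {"travel": [-0.184, 0.181, -0.01], "twist": 2.26},
    {"travel": [-0.184, 0.181, -0.01], "twist": 2.26},
    {"travel": [-0.184, 0.181, -0.01], "twist": 2.26},
    {"travel": [-0.184, 0.181, -0.01], "twist": 2.26}
  ]
}}

```text
clock: 1.57
eef_pos: [0.4402, -0.106, 0.251]
eef_rot: [0.233, -3.132, 0.0]
ft_force: [0.2, -0.4, -0.3]
gripper_width: 0.0853
grip_force: 0.0
```

```bash
python3 - <<'E'
from h import *
np.set_printoptions(precision=4,suppress=True)
s=snap('wrist');save(s,'w1.png');np.save('w1.npy',s,allow_pickle=True)
P=cloud(s); st=robot.get_state();print(st['clock'],st['eef_pos'])
w=P.reshape(-1,3)
k=(abs(w[:,0]-.473)<.12)&(abs(w[:,1]+.1)<.06)
r=w[k&(w[:,2]>.036)&(w[:,2]<.062)];print(len(r),cv2.minAreaRect((r[:,:2]*1000).astype(np.float32)),r.mean(0))
r=w[k&(w[:,2]>.01)&(w[:,2]<.062)];print('dock+reader',len(r),cv2.minAreaRect((r[:,:2]*1000).astype(np.float32)))
E
```

```text
1.6167 [ 0.4397 -0.1067  0.2509]
3100 ((474.657958984375, -97.86419677734375), (151.02272033691406, 35.68315124511719), 8.433902740478516) [ 0.4719 -0.0983  0.0452]
dock+reader 3864 ((470.40924072265625, -98.66665649414062), (159.66644287109375, 55.40401840209961), 8.472933769226074)
```

View pics/w1.png

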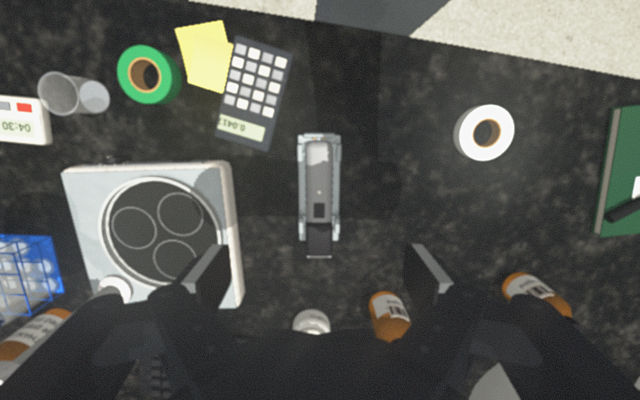

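```bash
python3 - <<'E'
from h import *
go(.4648,-.0992,.014,188.45)
s=np.load('w1.npy',allow_pickle=True).item();save(s,'c3.png',(340,240,600,350),3)
E
```

```text
travel [-0.0262  0.0037  0.2369] twist -0.01 rows 5.7 0.0 yaw now -171.6 j6 -1.55
```

View pics/c3.png

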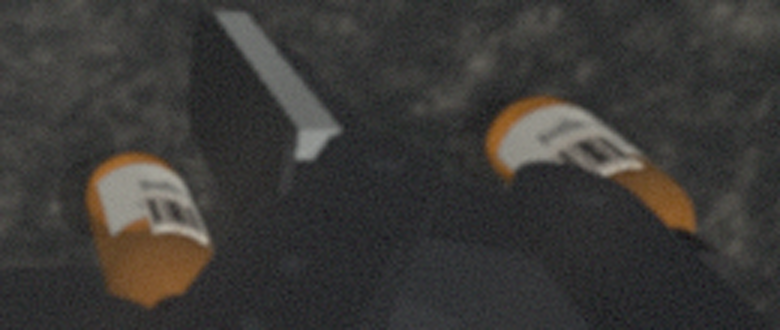

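Request:
{"api": "carry_out", "payload": {
  "plan": [
    {"travel": [-0.0262, 0.0037, 0.04], "twist": 0},
    {"travel": [-0.0262, 0.0037, 0.08], "twist": 0},
    {"travel": [-0.0262, 0.0037, 0.12], "twist": 0},
    {"travel": [-0.0262, 0.0037, 0.16], "twist": 0},
    {"travel": [-0.0262, 0.0037, 0.185], "twist": 0},
    {"travel": [-0.0262, 0.0037, 0.205], "twist": 0},
    {"travel": [-0.0262, 0.0037, 0.22], "twist": 0},
    {"travel": [-0.0262, 0.0037, 0.23], "twist": 0},
    {"travel": [-0.0262, 0.0037, 0.237], "twist": 0},
    {"travel": [-0.0262, 0.0037, 0.237], "twist": 0}
  ]
}}

```text
clock: 2.45
eef_pos: [0.4638, -0.1, 0.0129]
eef_rot: [0.227, -3.13, 0.0]
ft_force: [-0.2, 0.4, -0.1]
gripper_width: 0.0856
grip_force: 0.0
```

Request:
{"api": "carry_out", "payload": {
  "plan": [
    {"travel": [0, 0, 0], "twist": 0},
    {"travel": [0, 0, 0], "twist": 0},
    {"travel": [0, 0, 0], "twist": 0},
    {"travel": [0, 0, 0], "twist": 0},
    {"travel": [0, 0, 0], "twist": 0},
    {"travel": [0, 0, 0], "twist": 0},
    {"travel": [0, 0, 0], "twist": 0},
    {"travel": [0, 0, 0], "twist": 0},
    {"travel": [0, 0, 0], "twist": 0},
    {"travel": [0, 0, 0], "twist": 0}
  ],
  "fingers": 0.02
}}

```text
clock: 3.28
eef_pos: [0.4658, -0.0985, 0.0153]
eef_rot: [-0.232, 3.131, -0.0]
ft_force: [-0.3, -0.8, 6.0]
gripper_width: 0.0328
grip_force: 60.7
```

```bash
python3 - <<'E'
from h import *
np.set_printoptions(precision=4,suppress=True)
s=np.load('w1.npy',allow_pickle=True).item()
def cyl(s,uv,ax):
    d=(rays(s,[uv])@s['T'][:3,:3].T)[0];o=s['T'][:3,3];e=o[:2]-ax
    a=d[:2]@d[:2];b=d[:2]@e;D=b*b-a*(e@e-.026**2);t=(-b-np.sqrt(max(D,0)))/a;p=o+d*t
    return p,np.degrees(np.arctan2(*(p[:2]-ax)[::-1]))%360,D>0
for uv,ax,uv2 in (((397.7,311.7),(.638,.028),(248,231)),((538.3,290.7),(.577,.228),(191.6,258.4))):
    print(cyl(s,uv,np.array(ax)),cyl(np.load('scene.npy',allow_pickle=True).item(),uv2,np.array(ax)))
st=robot.get_state();print(st['eef_pos'],st['gripper_width'],st['grip_force'])
E
```

```text
(array([0.6126, 0.0337, 0.0517]), np.float64(167.34494329996213), np.True_) (array([0.6125, 0.033 , 0.0471]), np.float64(168.91446456883796), np.True_)
(array([0.553 , 0.2179, 0.0513]), np.float64(202.80795860483775), np.True_) (array([0.5546, 0.2148, 0.0493]), np.float64(210.42838216194184), np.True_)
[ 0.4658 -0.0985  0.0153] 0.03278993411764987 60.65045714378357
```

Request:
{"api": "carry_out", "payload": {
  "plan": [
    {"travel": [0, 0, -0.01], "twist": 0},
    {"travel": [0, 0, -0.03], "twist": 0},
    {"travel": [0, 0, -0.06], "twist": 0},
    {"travel": [0, 0, -0.09], "twist": 0},
    {"travel": [0, 0, -0.11], "twist": 0},
    {"travel": [0, 0, -0.11], "twist": 0}
  ]
}}

```text
clock: 3.78
eef_pos: [0.4679, -0.0983, 0.1286]
eef_rot: [-0.232, 3.124, -0.0]
ft_force: [0.7, -0.1, -1.4]
gripper_width: 0.0332
grip_force: 59.9
```

```bash
python3 - <<'E'
from h import *
np.set_printoptions(precision=4,suppress=True)
s=np.load('w1.npy',allow_pickle=True).item();P=cloud(s)
w=P[100:165,450:520].reshape(-1,3);r=w[w[:,2]>.008];print('tape',r.min(0),r.max(0))
st=robot.get_state();print(st['eef_pos'],st['gripper_width'],st['grip_force'])
go(.411,.150,.11,205); go(.4207,.155,.033,205)
E
```

```text
tape [0.3252 0.0649 0.0081] [0.3943 0.1346 0.0221]
[ 0.4679 -0.0983  0.1286] 0.033163431845704965 59.89120602607727
travel [0.0197 0.254  0.0182] twist -2.75 rows 6.1 2.3 yaw now -171.5 j6 -1.56
travel [0.0101 0.2576 0.0952] twist -2.75 rows 6.6 2.3 yaw now -171.5 j6 -1.56
```

Request:
{"api": "carry_out", "payload": {
  "plan": [
    {"travel": [0.0197, 0.04, 0.018], "twist": 0},
    {"travel": [0.0197, 0.08, 0.018], "twist": -1},
    {"travel": [0.0197, 0.12, 0.018], "twist": -2},
    {"travel": [0.0197, 0.16, 0.018], "twist": -2.75},
    {"travel": [0.0197, 0.2, 0.018], "twist": -2.75},
    {"travel": [0.0197, 0.235, 0.018], "twist": -2.75},
    {"travel": [0.0197, 0.254, 0.018], "twist": -2.75},
    {"travel": [0.0197, 0.254, 0.018], "twist": -2.75},
    {"travel": [0.0197, 0.254, 0.018], "twist": -2.75}
  ]
}}

```text
clock: 4.53
eef_pos: [0.4073, 0.1503, 0.1054]
eef_rot: [0.681, -3.065, 0.001]
ft_force: [-0.5, -0.7, -1.5]
gripper_width: 0.0332
grip_force: 60.1
```

```bash
python3 - <<'E'
from h import *
np.set_printoptions(precision=4,suppress=True)
s=snap('wrist');save(s,'w2.png');np.save('w2.npy',s,allow_pickle=True)
t=snap('top');P=cloud(t)
for n,u,v in [('bl',195,188),('bm',262,168)]:
    w=P[v-25:v+25,u-25:u+25].reshape(-1,3);c=w[(w[:,2]>.095)&(w[:,2]<.112)];print(n,len(c),np.median(c,0),(c.min(0)+c.max(0))/2)
print(proj(s,[[.577,.228,.105],[.577,.228,0],[.5535,.2168,.052]]))
E
```

```text
bl 69 [0.5769 0.2275 0.1044] [0.5772 0.2291 0.1029]
bm 67 [0.6377 0.0284 0.1045] [0.6383 0.0284 0.1031]
[[313.5174 482.175 ]
 [314.6717 364.8995]
 [313.8999 389.7784]]
```

View pics/w2.png

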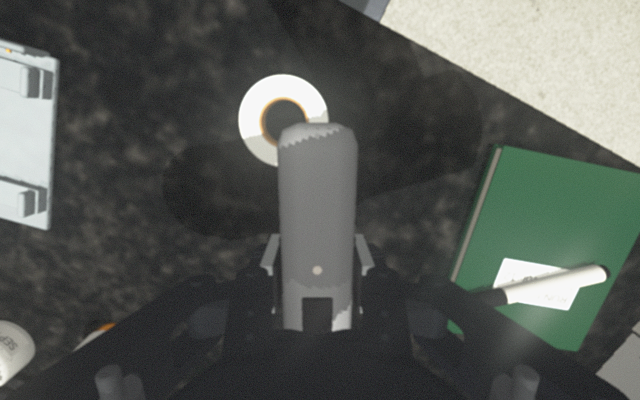

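```bash
python3 - <<'E'
from h import *
go(.4207,.155,.033,205); print(robot.get_state()['eef_pos'])
E
```

```text
travel [-0.0146 -0.      0.0725] twist -0.02 rows 1.8 0.0 yaw now -155.1 j6 -1.86
[0.40760808 0.14895343 0.10554807]
```

Request:
{"api": "carry_out", "payload": {
  "plan": [
    {"travel": [-0.006, 0, 0.03], "twist": 0},
    {"travel": [-0.013, 0, 0.055], "twist": 0},
    {"travel": [-0.0145, 0, 0.068], "twist": 0},
    {"travel": [-0.0145, 0, 0.073], "twist": 0},
    {"travel": [-0.0145, 0, 0.073], "twist": 0},
    {"travel": [-0.0145, 0, 0.073], "twist": 0},
    {"travel": [-0.0145, 0, 0.073], "twist": 0},
    {"travel": [-0.0145, 0, 0.073], "twist": 0},
    {"travel": [-0.0145, 0, 0.073], "twist": 0},
    {"travel": [-0.0145, 0, 0.073], "twist": 0}
  ]
}}

```text
clock: 5.47
eef_pos: [0.4218, 0.1562, 0.034]
eef_rot: [-0.678, 3.066, 0.001]
ft_force: [-0.9, 0.7, -1.4]
gripper_width: 0.0327
grip_force: 60.2
```

```bash
python3 - <<'E'
from h import *
np.set_printoptions(precision=4,suppress=True)
st=robot.get_state();print(st['eef_pos'])
s=snap('scene');save(s,'s2.png',(130,180,330,320),4);M=R.from_rotvec(st['eef_rot']).as_matrix()
w=st['eef_pos']-.0865*M[:,0];w[2]+=.019;print('window',w,'label rel',M.T@(np.array([.5535,.2168,.052])-w))
E
```

```text
[0.4218 0.1562 0.034 ]
window [0.5002 0.1926 0.0531] label rel [-0.0585 -0.0006  0.0012]
```

View pics/s2.png

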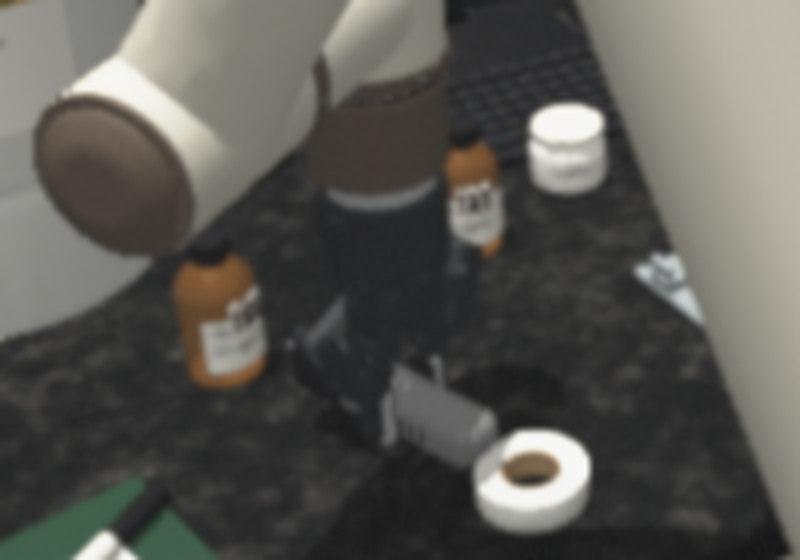

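Request:
{"api": "carry_out", "payload": {
  "plan": [
    {"travel": [0, 0, 0], "twist": 0},
    {"travel": [0, 0, 0], "twist": 0},
    {"travel": [0, 0, 0], "twist": 0},
    {"travel": [0, 0, 0], "twist": 0},
    {"travel": [0, 0, 0], "twist": 0},
    {"travel": [0, 0, 0], "twist": 0},
    {"travel": [0, 0, 0], "twist": 0},
    {"travel": [0, 0, 0], "twist": 0},
    {"travel": [0, 0, 0], "twist": 0},
    {"travel": [0, 0, 0], "twist": 0}
  ]
}}

```text
clock: 6.35
eef_pos: [0.4215, 0.1559, 0.0333]
eef_rot: [0.678, -3.068, 0.0]
ft_force: [0.4, 0.4, -1.4]
gripper_width: 0.0328
grip_force: 60.2
```

Request:
{"api": "carry_out", "payload": {
  "plan": [
    {"travel": [0, 0, 0], "twist": 0},
    {"travel": [0, 0, 0], "twist": 0},
    {"travel": [0, 0, 0], "twist": 0},
    {"travel": [0, 0, 0], "twist": 0},
    {"travel": [0, 0, 0], "twist": 0},
    {"travel": [0, 0, 0], "twist": 0},
    {"travel": [0, 0, 0], "twist": 0},
    {"travel": [0, 0, 0], "twist": 0}
  ]
}}

```text
clock: 7.02
eef_pos: [0.4215, 0.1559, 0.0333]
eef_rot: [-0.678, 3.068, 0.0]
ft_force: [0.6, 0.4, -1.7]
gripper_width: 0.0328
grip_force: 60.2
```

Request:
{"api": "carry_out", "payload": {
  "plan": [
    {"travel": [0.01, -0.01, -0.02], "twist": 0},
    {"travel": [0.01, -0.03, -0.04], "twist": 1},
    {"travel": [0.005, -0.06, -0.045], "twist": 2},
    {"travel": [-0.0046, -0.09, -0.045], "twist": 3},
    {"travel": [-0.0046, -0.1037, -0.045], "twist": 4},
    {"travel": [-0.0046, -0.1037, -0.045], "twist": 5},
    {"travel": [-0.0046, -0.1037, -0.045], "twist": 6.17},
    {"travel": [-0.0046, -0.1037, -0.045], "twist": 6.17},
    {"travel": [-0.0046, -0.1037, -0.045], "twist": 6.17}
  ]
}}

```text
clock: 7.77
eef_pos: [0.4693, 0.0637, 0.0782]
eef_rot: [-0.326, -3.124, 0.0]
ft_force: [0.2, -0.3, -1.1]
gripper_width: 0.0331
grip_force: 60.2
```

```bash
python3 - <<'E'
from h import *
np.set_printoptions(precision=4,suppress=True)
t=snap('top');P=cloud(t)
for n,u,v in [('bl',195,188),('bm',262,168)]:
    w=P[v-25:v+25,u-25:u+25].reshape(-1,3);c=w[(w[:,2]>.095)&(w[:,2]<.112)];print(n,len(c),np.median(c,0),(c.min(0)+c.max(0))/2)
go(.469,.064,.033,168); print(robot.get_state()['eef_pos'])
E
```

```text
bl 71 [0.5768 0.2269 0.105 ] [0.5777 0.2287 0.1026]
bm 66 [0.6377 0.0283 0.1042] [0.6382 0.0285 0.103 ]
travel [0.0003 0.0001 0.0453] twist 0.01 rows 1.1 0.0 yaw now 168.1 j6 -2.26
[0.4693 0.0639 0.0783]
```

Request:
{"api": "carry_out", "payload": {
  "plan": [
    {"travel": [0, 0, 0.02], "twist": 0},
    {"travel": [0, 0, 0.035], "twist": 0},
    {"travel": [0, 0, 0.042], "twist": 0},
    {"travel": [0, 0, 0.045], "twist": 0},
    {"travel": [0, 0, 0.045], "twist": 0},
    {"travel": [0, 0, 0.045], "twist": 0},
    {"travel": [0, 0, 0.045], "twist": 0},
    {"travel": [0, 0, 0.045], "twist": 0},
    {"travel": [0, 0, 0.045], "twist": 0},
    {"travel": [0, 0, 0.045], "twist": 0}
  ]
}}

```text
clock: 8.65
eef_pos: [0.4696, 0.0639, 0.0337]
eef_rot: [0.331, 3.123, 0.001]
ft_force: [1.1, 0.1, -1.8]
gripper_width: 0.0331
grip_force: 60.2
```

Request:
{"api": "carry_out", "payload": {
  "plan": [
    {"travel": [0, 0, 0], "twist": 0},
    {"travel": [0, 0, 0], "twist": 0},
    {"travel": [0, 0, 0], "twist": 0},
    {"travel": [0, 0, 0], "twist": 0},
    {"travel": [0, 0, 0], "twist": 0},
    {"travel": [0, 0, 0], "twist": 0},
    {"travel": [0, 0, 0], "twist": 0},
    {"travel": [0, 0, 0], "twist": 0},
    {"travel": [0, 0, 0], "twist": 0},
    {"travel": [0, 0, 0], "twist": 0}
  ]
}}

```text
clock: 9.48
eef_pos: [0.4694, 0.0639, 0.0333]
eef_rot: [0.331, 3.124, 0.0]
ft_force: [0.5, -0.5, -1.1]
gripper_width: 0.0335
grip_force: 60.2
```

Request:
{"api": "carry_out", "payload": {
  "plan": [
    {"travel": [0, 0, 0], "twist": 0},
    {"travel": [0, 0, 0], "twist": 0},
    {"travel": [0, 0, 0], "twist": 0},
    {"travel": [0, 0, 0], "twist": 0},
    {"travel": [0, 0, 0], "twist": 0}
  ]
}}

```text
clock: 9.9
eef_pos: [0.4694, 0.0638, 0.0333]
eef_rot: [-0.331, -3.124, 0.0]
ft_force: [0.2, 0.4, -0.5]
gripper_width: 0.033
grip_force: 60.2
```

```bash
python3 - <<'E'
from h import *
np.set_printoptions(precision=4,suppress=True)
st=robot.get_state();M=R.from_rotvec(st['eef_rot']).as_matrix()
w=st['eef_pos']-.0865*M[:,0];w[2]+=.019;print('window',w,'label rel',M.T@(np.array([.6126,.0333,.052])-w))
s=snap('scene');save(s,'s3.png',(150,180,350,300),4)
go(.4645,-.0993,.11,188.45)
E
```

```text
window [0.554  0.0457 0.0523] label rel [-0.0599  0.0002  0.0003]
travel [-0.0294 -0.1606 -0.0767] twist -3.42 rows 4.3 2.9 yaw now 167.9 j6 -2.26
```

View pics/s3.png

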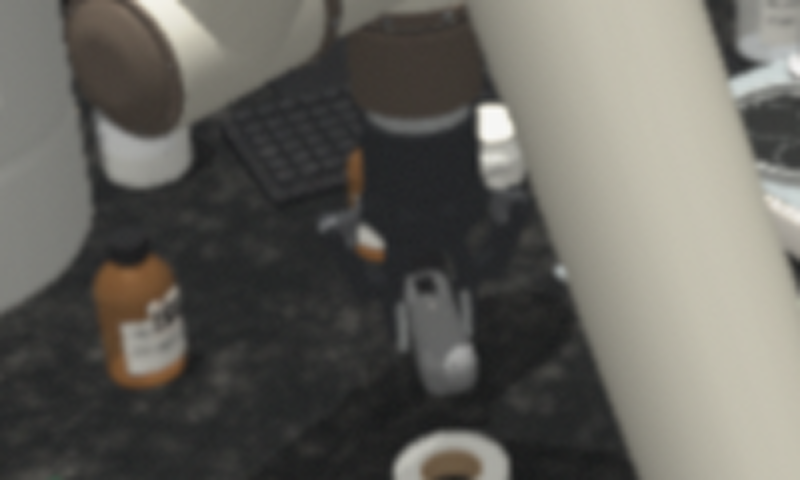

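Request:
{"api": "carry_out", "payload": {
  "plan": [
    {"travel": [0.01, 0, -0.04], "twist": 0},
    {"travel": [0.01, -0.01, -0.0765], "twist": 0},
    {"travel": [-0.01, -0.05, -0.0765], "twist": -1},
    {"travel": [-0.0294, -0.09, -0.0765], "twist": -2},
    {"travel": [-0.0294, -0.13, -0.0765], "twist": -3},
    {"travel": [-0.0294, -0.155, -0.0765], "twist": -3.42},
    {"travel": [-0.0294, -0.1606, -0.0765], "twist": -3.42},
    {"travel": [-0.0294, -0.1606, -0.0765], "twist": -3.42},
    {"travel": [-0.0294, -0.1606, -0.0765], "twist": -3.42}
  ]
}}

```text
clock: 10.7
eef_pos: [0.4645, -0.0996, 0.1098]
eef_rot: [-0.228, 3.133, 0.0]
ft_force: [1.3, 0.3, -0.9]
gripper_width: 0.0329
grip_force: 60.3
```

```bash
python3 - <<'E'
from h import *
np.set_printoptions(precision=4,suppress=True)
s=snap('top');P=cloud(s);w=P.reshape(-1,3)
k=(abs(w[:,0]-.47)<.12)&(abs(w[:,1]+.1)<.05)
r=w[k&(w[:,2]>.115)&(w[:,2]<.15)];print(len(r),cv2.minAreaRect((r[:,:2]*1000).astype(np.float32)))
st=robot.get_state();print(st['eef_pos']);go(.4645,-.0993,.015,188.45)
E
```

```text
140 ((418.2239685058594, -107.50157165527344), (35.25230026245117, 33.20038986206055), 9.113265037536621)
[ 0.4647 -0.0989  0.1099]
travel [ 0.0003 -0.0003  0.0949] twist -0.00 rows 2.3 0.0 yaw now -171.6 j6 -1.56
```

Request:
{"api": "carry_out", "payload": {
  "plan": [
    {"travel": [0, 0, 0.03], "twist": 0},
    {"travel": [0, 0, 0.055], "twist": 0},
    {"travel": [0, 0, 0.07], "twist": 0},
    {"travel": [0, 0, 0.08], "twist": 0},
    {"travel": [0, 0, 0.086], "twist": 0},
    {"travel": [0, 0, 0.09], "twist": 0},
    {"travel": [0, 0, 0.093], "twist": 0},
    {"travel": [0, 0, 0.095], "twist": 0},
    {"travel": [0, 0, 0.095], "twist": 0},
    {"travel": [0, 0, 0.095], "twist": 0}
  ]
}}

```text
clock: 11.58
eef_pos: [0.4651, -0.0991, 0.0154]
eef_rot: [-0.231, 3.131, 0.0]
ft_force: [-0.6, -0.3, -1.2]
gripper_width: 0.0332
grip_force: 60.5
```

```bash
python3 - <<'E'
from h import *
st=robot.get_state();print(st['eef_pos'],st['ft_force'])
E
```

```text
[ 0.46512758 -0.09913636  0.01540125] [-0.64401095 -0.25340429 -1.16017121]
```

Not yet touching; lower 2 mm more, then open and lift.

Request:
{"api": "carry_out", "payload": {
  "plan": [
    {"travel": [0, 0, 0.0007], "twist": 0},
    {"travel": [0, 0, 0.0014], "twist": 0},
    {"travel": [0, 0, 0.002], "twist": 0},
    {"travel": [0, 0, 0.002], "twist": 0}
  ]
}}

```text
clock: 11.92
eef_pos: [0.4651, -0.0992, 0.0152]
eef_rot: [-0.232, 3.131, -0.0]
ft_force: [-5.7, 4.4, 17.7]
gripper_width: 0.0331
grip_force: 62.9
```

Request:
{"api": "carry_out", "payload": {
  "plan": [
    {"travel": [0, 0, 0], "twist": 0},
    {"travel": [0, 0, 0], "twist": 0},
    {"travel": [0, 0, 0], "twist": 0},
    {"travel": [0, 0, 0], "twist": 0},
    {"travel": [0, 0, 0], "twist": 0},
    {"travel": [0, 0, 0], "twist": 0},
    {"travel": [0, 0, 0], "twist": 0}
  ],
  "fingers": 0.08
}}

```text
clock: 12.5
eef_pos: [0.4644, -0.0994, 0.0126]
eef_rot: [0.231, -3.133, 0.0]
ft_force: [-0.4, 0.1, -0.9]
gripper_width: 0.0797
grip_force: 0.0
```

Request:
{"api": "carry_out", "payload": {
  "plan": [
    {"travel": [0, 0, -0.03], "twist": 0},
    {"travel": [0, 0, -0.07], "twist": 0},
    {"travel": [0, 0, -0.11], "twist": 0},
    {"travel": [0, 0, -0.15], "twist": 0},
    {"travel": [0, 0, -0.19], "twist": 0},
    {"travel": [0.02, 0, -0.235], "twist": 0},
    {"travel": [0.02, 0, -0.235], "twist": 0},
    {"travel": [0.02, 0, -0.235], "twist": 0}
  ]
}}

```text
clock: 13.17
eef_pos: [0.4455, -0.1023, 0.2511]
eef_rot: [-0.23, 3.125, 0.0]
ft_force: [-0.8, 0.2, -1.2]
gripper_width: 0.0803
grip_force: 0.0
```

```bash
python3 - <<'E'
from h import *
np.set_printoptions(precision=4,suppress=True)
s=snap('wrist');save(s,'w3.png');np.save('w3.npy',s,allow_pickle=True)
P=cloud(s); w=P.reshape(-1,3)
k=(abs(w[:,0]-.473)<.12)&(abs(w[:,1]+.1)<.06)
r=w[k&(w[:,2]>.036)&(w[:,2]<.062)];print(len(r),cv2.minAreaRect((r[:,:2]*1000).astype(np.float32)),r.mean(0))
t=snap('top');np.save('t3.npy',t,allow_pickle=True);P=cloud(t)
for n,u,v in [('bl',195,188),('bm',262,168)]:
    w=P[v-25:v+25,u-25:u+25].reshape(-1,3);c=w[(w[:,2]>.095)&(w[:,2]<.112)];print(n,len(c),np.median(c,0),(c.min(0)+c.max(0))/2)
w=cloud(s)[150:310,50:250].reshape(-1,3)
# mat: dark disc inside bright box in wrist view
g=cv2.cvtColor(s['pixels'],cv2.COLOR_RGB2GRAY);sub=cv2.GaussianBlur(g,(5,5),0)
for n,sn,roi in(('w',s,(60,150,250,310)),('t',t,(325,155,412,235))):
    g=cv2.GaussianBlur(cv2.cvtColor(sn['pixels'],cv2.COLOR_RGB2GRAY),(3,3),0)
    x0,y0,x1,y1=roi;m=(g[y0:y1,x0:x1]<95).astype(np.uint8)
    m=cv2.morphologyEx(m,cv2.MORPH_CLOSE,np.ones((5,5)))
    nn,L,S,C=cv2.connectedComponentsWithStats(m)
    for i in range(1,nn):
        if S[i,4]>800:
            cs,_=cv2.findContours((L==i).astype(np.uint8),cv2.RETR_EXTERNAL,cv2.CHAIN_APPROX_NONE)
            c=cs[0][:,0]+[x0,y0];p=plane(sn,c,.0525)
            cc,rr=cv2.minEnclosingCircle((p[:,:2]*1000).astype(np.float32));print(n,S[i],cc,rr,cv2.fitEllipse((p[:,:2]*1000).astype(np.float32)))
E
```

```text
3134 ((473.9901123046875, -97.73550415039062), (151.16610717773438, 35.46125411987305), 8.303020477294922) [ 0.4709 -0.0981  0.0452]
bl 71 [0.5769 0.2277 0.1044] [0.577  0.2287 0.1032]
bm 66 [0.6377 0.0284 0.1043] [0.6379 0.0286 0.1038]
w [    0     0   190   160 15289] (555.1673583984375, -289.39495849609375) 164.86341857910156 ((549.6576538085938, -290.825439453125), (230.78688049316406, 264.9020080566406), 23.277034759521484)
w [   0   32   30  125 2051] (590.970703125, -416.3843994140625) 90.88858795166016 ((625.0886840820312, -409.0617370605469), (36.58070373535156, 204.8994903564453), 89.6125259399414)
t [   0    0   87   80 2213] (559.8955688476562, -290.1272277832031) 180.1415557861328 ((554.8831787109375, -286.84716796875), (262.18353271484375, 291.3927001953125), 154.1800994873047)
t [  21   23   43   43 1482] (546.0332641601562, -286.49871826171875) 68.54624938964844 ((545.1632080078125, -287.71875), (130.226318359375, 133.82005310058594), 39.72101593017578)
```

View pics/w3.png

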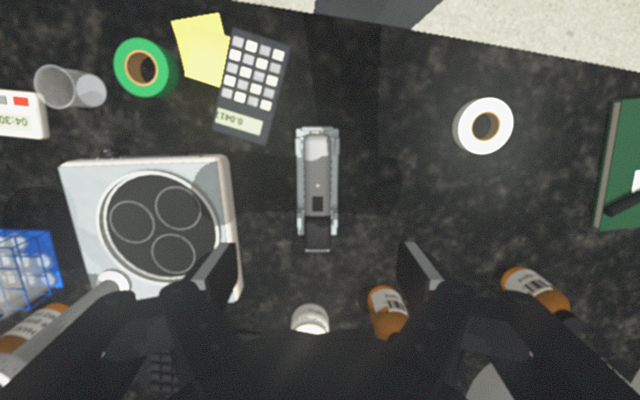

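```bash
python3 - <<'E'
from h import *
np.set_printoptions(precision=4,suppress=True)
s=np.load('w3.npy',allow_pickle=True).item();t=np.load('t3.npy',allow_pickle=True).item()
for n,sn,m in(('w',s,[(178,208.5),(131,222),(174.5,254.5)]),('t',t,[(180+520/2.85,130+166/2.85),(180+568/2.85,130+199/2.85),(180+516/2.85,130+225/2.85)])):
    p=plane(sn,m,.0525)[:,:2];c=p.mean(0);d=p-c;print(n,p,c,np.linalg.norm(d,axis=1),np.degrees(np.arctan2(d[:,1],d[:,0])))
# Box corners (top): front-left, front-right, rear-left, right side
p=plane(t,[(180+472/2.85,130+288/2.85),(180+654/2.85,130+250/2.85),(180+438/2.85,130+112/2.85)],.05)[:,:2]
print(p,np.linalg.norm(p[0]-p[1]),np.linalg.norm(p[0]-p[2]),np.degrees(np.arctan2(*(p[0]-p[1])[[0,1]])),np.degrees(np.arctan2(*(p[2]-p[0])[::-1])))
print('wheel bands')
P=cloud(t);w=P[120:230,370:480].reshape(-1,3)
r=w[(w[:,2]>.25)&(w[:,2]<.275)];print('knob top',len(r),np.median(r,0),(r.min(0)+r.max(0))/2,r.max(0)-r.min(0))
r=w[(w[:,2]>.172)&(w[:,2]<.19)];print('plate',cv2.minEnclosingCircle((r[:,:2]*1000).astype(np.float32)),np.median(r[:,2]))
go(.6378,.0285,.19,170);go(.577,.228,.19,205)
E
```

```text
w [[ 0.513  -0.2663]
 [ 0.5401 -0.3256]
 [ 0.5776 -0.2701]] [ 0.5436 -0.2874] [0.0371 0.0384 0.0381] [145.417  -95.2033  26.8394]
t [[ 0.5784 -0.2751]
 [ 0.5416 -0.3261]
 [ 0.514  -0.2689]] [ 0.5447 -0.29  ] [0.0369 0.0362 0.0372] [ 23.9165 -94.8983 145.4647]
[[ 0.4469 -0.2201]
 [ 0.4851 -0.4179]
 [ 0.6399 -0.1872]] 0.20142518833589237 0.19573368336978386 -10.930854271941062 9.676437810243888
wheel bands
knob top 222 [ 0.5845 -0.4464  0.2605] [ 0.5858 -0.4493  0.2582] [0.0409 0.0426 0.0157]
plate ((585.7140502929688, -449.1305236816406), 69.09192657470703) 0.1847160368908013
travel [-0.2108  0.1009  0.0569] twist 3.07 rows 5.8 2.6 yaw now -171.6 j6 -1.56
travel [-0.1798  0.3071  0.0571] twist -2.77 rows 8.6 2.3 yaw now -171.6 j6 -1.56
```

Request:
{"api": "carry_out", "payload": {
  "plan": [
    {"travel": [-0.04, 0.02, 0], "twist": 0},
    {"travel": [-0.075, 0.035, 0.01], "twist": 1},
    {"travel": [-0.11, 0.055, 0.03], "twist": 1.4},
    {"travel": [-0.145, 0.07, 0.045], "twist": 1.4},
    {"travel": [-0.18, 0.085, 0.057], "twist": 1.4},
    {"travel": [-0.2, 0.1, 0.057], "twist": 1.4},
    {"travel": [-0.2108, 0.1009, 0.057], "twist": 1.4},
    {"travel": [-0.2108, 0.1009, 0.057], "twist": 1.4},
    {"travel": [-0.2108, 0.1009, 0.057], "twist": 1.4}
  ],
  "fingers": 0.06
}}

```text
clock: 14.02
eef_pos: [0.6377, 0.0285, 0.1871]
eef_rot: [0.001, -3.136, 0.002]
ft_force: [-0.7, -0.8, -0.2]
gripper_width: 0.0598
grip_force: 0.0
```

```bash
cat >> h.py <<'E'
def caps():
    t=snap('top');P=cloud(t)
    for n,u,v in [('bl',195,188),('bm',262,168)]:
        w=P[v-25:v+25,u-25:u+25].reshape(-1,3);c=w[(w[:,2]>.095)&(w[:,2]<.112)]
        if len(c)>5: print(n,len(c),np.median(c,0).round(4),((c.min(0)+c.max(0))/2).round(4))
    return t
E
python3 - <<'E'
from h import *
np.set_printoptions(precision=4,suppress=True)
caps();s=snap('wrist');st=robot.get_state();print(st['eef_pos'])
w=cloud(s).reshape(-1,3);k=(np.hypot(w[:,0]-.638,w[:,1]-.0285)<.06)&(w[:,2]<.12)&(w[:,2]>.02);r=w[k];print(len(r),np.nanmin(r,0),np.nanmax(r,0))
go(.638,.0285,.087,180)
E
```

```text
bl 72 [0.5768 0.2272 0.1043] [0.5772 0.2287 0.1036]
bm 67 [0.6378 0.0284 0.1046] [0.6381 0.0285 0.1034]
[0.6373 0.0279 0.1892]
2606 [0.6087 0.0043 0.0201] [0.6603 0.0555 0.1076]
travel [-0.001   0.0006  0.1022] twist -0.00 rows 2.5 0.0 yaw now 180.0 j6 -1.87
```

Request:
{"api": "carry_out", "payload": {
  "plan": [
    {"travel": [-0.0005, 0.0003, 0.03], "twist": 0},
    {"travel": [-0.0005, 0.0003, 0.06], "twist": 0},
    {"travel": [-0.0005, 0.0003, 0.08], "twist": 0},
    {"travel": [-0.0005, 0.0003, 0.092], "twist": 0},
    {"travel": [-0.0005, 0.0003, 0.099], "twist": 0},
    {"travel": [-0.0005, 0.0003, 0.102], "twist": 0},
    {"travel": [-0.0005, 0.0003, 0.102], "twist": 0}
  ]
}}

```text
clock: 14.7
eef_pos: [0.6392, 0.0285, 0.0893]
eef_rot: [-0.001, 3.141, -0.0]
ft_force: [-0.5, -0.2, 0.2]
gripper_width: 0.0601
grip_force: 0.0
```

Request:
{"api": "carry_out", "payload": {
  "plan": [
    {"travel": [0, 0, 0], "twist": 0},
    {"travel": [0, 0, 0], "twist": 0},
    {"travel": [0, 0, 0], "twist": 0},
    {"travel": [0, 0, 0], "twist": 0},
    {"travel": [0, 0, 0], "twist": 0},
    {"travel": [0, 0, 0], "twist": 0},
    {"travel": [0, 0, 0], "twist": 0},
    {"travel": [0, 0, 0], "twist": 0}
  ],
  "fingers": 0.015
}}

```text
clock: 15.37
eef_pos: [0.64, 0.0291, 0.0904]
eef_rot: [-0.002, 3.139, 0.001]
ft_force: [-0.1, 1.4, 6.4]
gripper_width: 0.0249
grip_force: 58.9
```

```bash
python3 - <<'E'
from h import *
np.set_printoptions(precision=4,suppress=True)
st=robot.get_state();print(st['eef_pos'],st['gripper_width'],st['grip_force'],st['ft_force'])
caps(); go(.5779,-.2726,.20,180)
E
```

```text
[0.64   0.0291 0.0904] 0.02493029090065965 58.91703234046872 [-0.121   1.4358  6.3871]
bl 37 [0.5771 0.2219 0.1036] [0.577  0.2222 0.1021]
bm 26 [0.6315 0.0254 0.104 ] [0.631  0.0206 0.1041]
travel [ 0.0622 -0.3016 -0.1098] twist 0.01 rows 7.8 0.0 yaw now -179.9 j6 -1.87
```

Request:
{"api": "carry_out", "payload": {
  "plan": [
    {"travel": [0, 0, -0.01], "twist": 0},
    {"travel": [0, 0, -0.03], "twist": 0},
    {"travel": [0, 0, -0.055], "twist": 0},
    {"travel": [0, 0, -0.08], "twist": 0},
    {"travel": [0, 0, -0.1], "twist": 0},
    {"travel": [0, 0, -0.11], "twist": 0},
    {"travel": [0.002, -0.01, -0.11], "twist": 0},
    {"travel": [0.005, -0.025, -0.11], "twist": 0},
    {"travel": [0.01, -0.05, -0.11], "twist": 0},
    {"travel": [0.015, -0.075, -0.11], "twist": 0}
  ]
}}

```text
clock: 16.25
eef_pos: [0.6219, -0.0478, 0.196]
eef_rot: [0.001, -3.136, 0.0]
ft_force: [0.2, -0.2, -2.5]
gripper_width: 0.0249
grip_force: 59.1
```

Request:
{"api": "carry_out", "payload": {
  "plan": [
    {"travel": [0.005, -0.028, 0], "twist": 0},
    {"travel": [0.011, -0.056, 0], "twist": 0},
    {"travel": [0.017, -0.084, 0], "twist": 0},
    {"travel": [0.023, -0.112, 0], "twist": 0},
    {"travel": [0.029, -0.14, 0], "twist": 0},
    {"travel": [0.035, -0.168, 0], "twist": 0},
    {"travel": [0.041, -0.192, 0], "twist": 0},
    {"travel": [0.045, -0.21, 0], "twist": 0},
    {"travel": [0.047, -0.222, 0], "twist": 0},
    {"travel": [0.047, -0.2266, 0], "twist": 0}
  ]
}}

```text
clock: 17.08
eef_pos: [0.5749, -0.2751, 0.1967]
eef_rot: [-0.004, -3.137, -0.002]
ft_force: [0.7, 0.3, -2.2]
gripper_width: 0.0249
grip_force: 59.1
```

```bash
python3 - <<'E'
from h import *
np.set_printoptions(precision=4,suppress=True)
st=robot.get_state();print(st['eef_pos'],st['gripper_width'],st['grip_force'])
s=snap('wrist');save(s,'w4.png');snap('top')
go(.5779,-.2726,.1435,180)
E
```

```text
[ 0.5749 -0.2751  0.1967] 0.024941350496491634 59.102426186764205
travel [-0.0018  0.001   0.0539] twist -0.01 rows 1.3 0.0 yaw now 179.9 j6 -1.38
```

View pics/w4.png

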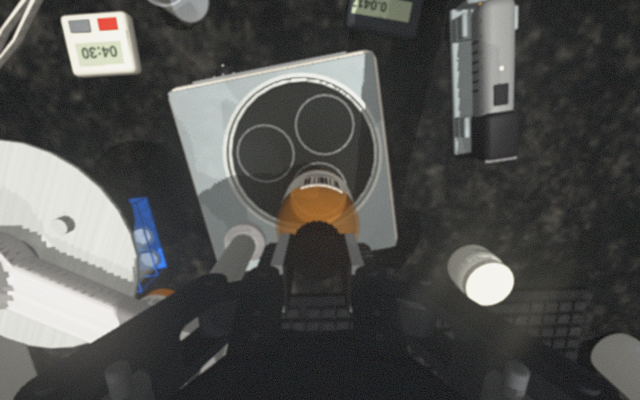

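Request:
{"api": "carry_out", "payload": {
  "plan": [
    {"travel": [-0.0018, 0.001, 0.015], "twist": 0},
    {"travel": [-0.0018, 0.001, 0.03], "twist": 0},
    {"travel": [-0.0018, 0.001, 0.04], "twist": 0},
    {"travel": [-0.0018, 0.001, 0.046], "twist": 0},
    {"travel": [-0.0018, 0.001, 0.05], "twist": 0},
    {"travel": [-0.0018, 0.001, 0.052], "twist": 0},
    {"travel": [-0.0018, 0.001, 0.053], "twist": 0},
    {"travel": [-0.0018, 0.001, 0.053], "twist": 0}
  ]
}}

```text
clock: 17.85
eef_pos: [0.5792, -0.2719, 0.1462]
eef_rot: [-0.001, 3.141, -0.0]
ft_force: [0.6, 0.9, -1.8]
gripper_width: 0.0247
grip_force: 59.2
```

```bash
python3 - <<'E'
from h import *
np.set_printoptions(precision=4,suppress=True)
st=robot.get_state();print(st['eef_pos'],st['ft_force'],st['gripper_width'])
s=snap('wrist');im=s['pixels'];save(s,'w5.png',(150,0,480,260),2.4)
E
```

```text
[ 0.5792 -0.2719  0.1462] [ 0.6079  0.9119 -1.8023] 0.02473844656074244
```

View pics/w5.png

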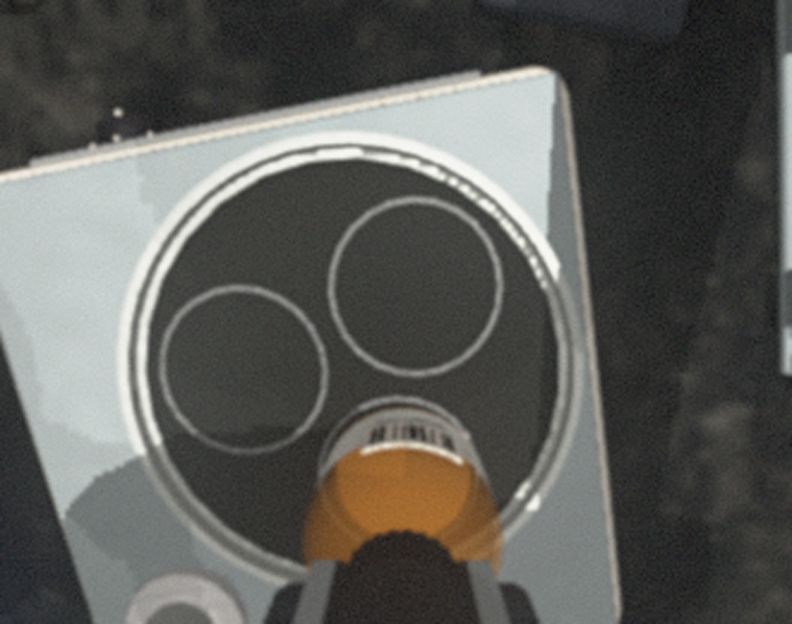

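Request:
{"api": "carry_out", "payload": {
  "plan": [
    {"travel": [0, 0, 0.0007], "twist": 0},
    {"travel": [0, 0, 0.0014], "twist": 0},
    {"travel": [0, 0, 0.002], "twist": 0},
    {"travel": [0, 0, 0.002], "twist": 0},
    {"travel": [0, 0, 0.002], "twist": 0}
  ]
}}

```text
clock: 18.32
eef_pos: [0.5789, -0.272, 0.1438]
eef_rot: [-0.001, 3.142, 0.0]
ft_force: [-0.8, -0.2, -1.5]
gripper_width: 0.0247
grip_force: 59.2
```

```bash
python3 - <<'E'
from h import *
np.set_printoptions(precision=4,suppress=True)
st=robot.get_state();print(st['eef_pos'],st['ft_force'],st['gripper_width'])
s=snap('wrist')
print(plane(s,[(150+415/2.4,286/2.4),(150+244/2.4,369/2.4)],.0525))
E
```

```text
[ 0.5789 -0.272   0.1438] [-0.8126 -0.1797 -1.5041] 0.024672769986872775
[[ 0.512  -0.2664  0.0525]
 [ 0.5389 -0.3238  0.0525]]
```

Request:
{"api": "carry_out", "payload": {
  "plan": [
    {"travel": [0, 0, 0.0005], "twist": 0},
    {"travel": [0, 0, 0.001], "twist": 0},
    {"travel": [0, 0, 0.0015], "twist": 0},
    {"travel": [0, 0, 0.0015], "twist": 0},
    {"travel": [0, 0, 0.0015], "twist": 0}
  ]
}}

```text
clock: 18.78
eef_pos: [0.5792, -0.272, 0.143]
eef_rot: [-0.001, 3.141, -0.001]
ft_force: [-1.2, 0.4, 1.8]
gripper_width: 0.0247
grip_force: 59.5
```

```bash
python3 - <<'E'
from h import *
st=robot.get_state();print(st['eef_pos'],st['ft_force'],st['gripper_width'])
E
```

```text
[ 0.57919267 -0.27196499  0.14301677] [-1.1785644   0.37867583  1.83676959] 0.024742848577494977
```

Request:
{"api": "carry_out", "payload": {
  "plan": [
    {"travel": [0, 0, 0], "twist": 0},
    {"travel": [0, 0, 0], "twist": 0},
    {"travel": [0, 0, 0], "twist": 0},
    {"travel": [0, 0, 0], "twist": 0},
    {"travel": [0, 0, -0.02], "twist": 0},
    {"travel": [0, 0, -0.05], "twist": 0},
    {"travel": [0, 0, -0.08], "twist": 0},
    {"travel": [0, 0.03, -0.08], "twist": 0},
    {"travel": [0, 0.07, -0.08], "twist": 0},
    {"travel": [0, 0.11, -0.08], "twist": 0}
  ],
  "fingers": 0.048
}}

```text
clock: 19.62
eef_pos: [0.5788, -0.1615, 0.2229]
eef_rot: [0.003, 3.14, 0.0]
ft_force: [0.6, 1.5, -0.5]
gripper_width: 0.0482
grip_force: 0.0
```

Request:
{"api": "carry_out", "payload": {
  "plan": [
    {"travel": [0, 0.04, 0], "twist": 0},
    {"travel": [0, 0.08, 0], "twist": 0},
    {"travel": [0, 0.12, 0], "twist": 0},
    {"travel": [0, 0.16, 0], "twist": 0},
    {"travel": [0, 0.18, 0], "twist": 0},
    {"travel": [0, 0.18, 0], "twist": 0}
  ],
  "fingers": 0.06
}}

```text
clock: 20.12
eef_pos: [0.5789, 0.0219, 0.2225]
eef_rot: [-0.009, 3.141, 0.001]
ft_force: [-0.1, -0.4, 0.5]
gripper_width: 0.0601
grip_force: 0.0
```

```bash
python3 - <<'E'
from h import *
np.set_printoptions(precision=4,suppress=True)
t=caps();P=cloud(t)
w=P[150:225,335:400].reshape(-1,3);c=w[(w[:,2]>.148)&(w[:,2]<.17)];print('placed',len(c),np.median(c,0),(c.min(0)+c.max(0))/2)
w=P[60:170,60:215].reshape(-1,3);d=np.hypot(w[:,0]-.577,w[:,1]-.2285)
for a,b in((.0,.05),(.1,.16),(.16,.25),(.25,.35)):
    k=(w[:,2]>a+.005)&(w[:,2]<b);print(a,np.nanmin(d[k]) if k.any() else None, w[k][np.nanargmin(d[k])])
st=robot.get_state();print(st['eef_pos']);go(.577,.2285,.2,205)
E
```

```text
bl 71 [0.5769 0.2272 0.1045] [0.5767 0.2284 0.1033]
placed 90 [ 0.5785 -0.2729  0.1574] [ 0.6004 -0.3069  0.1594]
0.0 0.1824668974492788 [0.7593 0.2206 0.0494]
0.1 0.12851803571465853 [0.6999 0.2662 0.155 ]
0.16 0.11759163916501672 [0.6814 0.2826 0.2472]
0.25 0.11776904246196708 [0.6783 0.2886 0.2579]
[0.5788 0.0201 0.2224]
travel [0.0009 0.2084 0.0224] twist -4.13 rows 5.0 3.5 yaw now -179.8 j6 -1.88
```

Request:
{"api": "carry_out", "payload": {
  "plan": [
    {"travel": [0, 0.04, 0.01], "twist": -1},
    {"travel": [0, 0.08, 0.022], "twist": -2},
    {"travel": [0, 0.12, 0.022], "twist": -3},
    {"travel": [0, 0.16, 0.022], "twist": -4.13},
    {"travel": [0, 0.19, 0.022], "twist": -4.13},
    {"travel": [0.0009, 0.2084, 0.022], "twist": -4.13},
    {"travel": [0.0009, 0.2084, 0.022], "twist": -4.13},
    {"travel": [0.0009, 0.2084, 0.022], "twist": -4.13}
  ]
}}

```text
clock: 20.83
eef_pos: [0.5779, 0.2261, 0.1999]
eef_rot: [0.675, -3.067, 0.001]
ft_force: [0.5, -0.3, 0.0]
gripper_width: 0.0601
grip_force: 0.0
```

```bash
python3 - <<'E'
from h import *
np.set_printoptions(precision=4,suppress=True)
t=caps();st=robot.get_state();print(st['eef_pos']);go(.577,.2285,.087,205)
s=snap('wrist');w=cloud(s).reshape(-1,3);k=(np.hypot(w[:,0]-.577,w[:,1]-.2285)<.06)&(w[:,2]<.12)&(w[:,2]>.02);r=w[k];print(len(r),np.nanmin(r,0),np.nanmax(r,0))
E
```

```text
bl 71 [0.577  0.227  0.1039] [0.5769 0.2293 0.1021]
[0.5779 0.2253 0.2001]
travel [-0.0006  0.0033  0.1131] twist -0.04 rows 2.7 0.0 yaw now -155.2 j6 -1.77
2409 [0.5478 0.2028 0.02  ] [0.5987 0.2551 0.1076]
```

Request:
{"api": "carry_out", "payload": {
  "plan": [
    {"travel": [-0.0006, 0.002, 0.03], "twist": 0},
    {"travel": [-0.0006, 0.002, 0.06], "twist": 0},
    {"travel": [-0.0006, 0.002, 0.085], "twist": 0},
    {"travel": [-0.0006, 0.002, 0.1], "twist": 0},
    {"travel": [-0.0006, 0.002, 0.109], "twist": 0},
    {"travel": [-0.0006, 0.002, 0.112], "twist": 0},
    {"travel": [-0.0006, 0.002, 0.112], "twist": 0}
  ]
}}

```text
clock: 21.52
eef_pos: [0.5778, 0.2275, 0.0882]
eef_rot: [0.673, -3.068, 0.001]
ft_force: [0.2, -0.9, -0.5]
gripper_width: 0.0604
grip_force: 0.0
```

Request:
{"api": "carry_out", "payload": {
  "plan": [
    {"travel": [0, 0, 0], "twist": 0},
    {"travel": [0, 0, 0], "twist": 0},
    {"travel": [0, 0, 0], "twist": 0},
    {"travel": [0, 0, 0], "twist": 0},
    {"travel": [0, 0, 0], "twist": 0},
    {"travel": [0, 0, 0], "twist": 0},
    {"travel": [0, 0, 0], "twist": 0},
    {"travel": [0, 0, 0], "twist": 0}
  ],
  "fingers": 0.015
}}

```text
clock: 22.18
eef_pos: [0.5783, 0.2293, 0.09]
eef_rot: [-0.675, 3.065, 0.001]
ft_force: [0.3, 0.4, 6.0]
gripper_width: 0.0249
grip_force: 59.0
```

```bash
python3 - <<'E'
from h import *
np.set_printoptions(precision=4,suppress=True)
st=robot.get_state();print(st['eef_pos'],st['gripper_width'],st['grip_force'],st['ft_force'])
go(.577,.2285,.22,205);go(.5125,-.2666,.22,185)
E
```

```text
[0.5783 0.2293 0.09  ] 0.024934418605095418 59.00480986456387 [0.2851 0.3763 5.9923]
travel [ 0.0011 -0.0001 -0.13  ] twist -0.02 rows 3.1 0.0 yaw now -155.1 j6 -1.77
travel [ 0.2678 -0.4223 -0.1308] twist 3.31 rows 12.4 2.8 yaw now -155.1 j6 -1.77
```

Request:
{"api": "carry_out", "payload": {
  "plan": [
    {"travel": [0, 0, -0.01], "twist": 0},
    {"travel": [0, 0, -0.03], "twist": 0},
    {"travel": [0, 0, -0.055], "twist": 0},
    {"travel": [0, 0, -0.08], "twist": 0},
    {"travel": [0, 0, -0.105], "twist": 0},
    {"travel": [0, 0, -0.125], "twist": 0},
    {"travel": [0.004, -0.006, -0.13], "twist": 0},
    {"travel": [0.012, -0.02, -0.13], "twist": 0},
    {"travel": [0.025, -0.042, -0.13], "twist": 0},
    {"travel": [0.043, -0.068, -0.13], "twist": 0}
  ]
}}

```text
clock: 23.02
eef_pos: [0.5654, 0.1474, 0.2156]
eef_rot: [0.675, -3.063, 0.001]
ft_force: [0.7, -1.1, -2.3]
gripper_width: 0.0248
grip_force: 58.9
```

Request:
{"api": "carry_out", "payload": {
  "plan": [
    {"travel": [0.016, -0.025, 0], "twist": 0},
    {"travel": [0.032, -0.05, 0], "twist": 0},
    {"travel": [0.048, -0.076, 0], "twist": 0},
    {"travel": [0.064, -0.101, 0], "twist": 0},
    {"travel": [0.08, -0.126, 0], "twist": 0},
    {"travel": [0.096, -0.151, 0], "twist": 0},
    {"travel": [0.112, -0.176, 0], "twist": 0},
    {"travel": [0.125, -0.196, 0], "twist": 0},
    {"travel": [0.134, -0.211, 0], "twist": 0}
  ]
}}

```text
clock: 23.77
eef_pos: [0.5306, -0.1019, 0.2158]
eef_rot: [0.669, -3.064, -0.002]
ft_force: [1.3, 0.7, -2.5]
gripper_width: 0.0252
grip_force: 58.9
```

Request:
{"api": "carry_out", "payload": {
  "plan": [
    {"travel": [0.013, -0.02, 0], "twist": 1},
    {"travel": [0.028, -0.044, 0], "twist": 2},
    {"travel": [0.043, -0.068, 0], "twist": 3},
    {"travel": [0.058, -0.092, 0], "twist": 3.31},
    {"travel": [0.07, -0.112, 0], "twist": 3.31},
    {"travel": [0.08, -0.127, 0], "twist": 3.31},
    {"travel": [0.087, -0.138, 0], "twist": 3.31},
    {"travel": [0.0908, -0.1433, 0], "twist": 3.31},
    {"travel": [0.0908, -0.1433, 0], "twist": 3.31},
    {"travel": [0.0908, -0.1433, 0], "twist": 3.31}
  ]
}}

```text
clock: 24.6
eef_pos: [0.5109, -0.2669, 0.2175]
eef_rot: [0.135, -3.137, -0.001]
ft_force: [0.7, 0.4, -2.4]
gripper_width: 0.0247
grip_force: 59.0
```

```bash
python3 - <<'E'
from h import *
np.set_printoptions(precision=4,suppress=True)
st=robot.get_state();print(st['eef_pos'],st['gripper_width'],st['grip_force'],st['ft_force'])
P=cloud(snap('top'));w=P[150:225,335:400].reshape(-1,3);c=w[(w[:,2]>.148)&(w[:,2]<.17)&(np.hypot(w[:,0]-.5785,w[:,1]+.2729)<.05)];print('placed',len(c),np.median(c,0) if len(c) else '')
go(.5125,-.2666,.146,185)
E
```

```text
[ 0.5109 -0.2669  0.2175] 0.02466998899966745 58.96255712112179 [ 0.6871  0.4232 -2.3645]
placed 0 
travel [-0.0013 -0.0002  0.0718] twist -0.01 rows 1.7 0.0 yaw now -175.0 j6 -1.28
```

Request:
{"api": "carry_out", "payload": {
  "plan": [
    {"travel": [-0.001, 0, 0.02], "twist": 0},
    {"travel": [-0.001, 0, 0.04], "twist": 0},
    {"travel": [-0.001, 0, 0.055], "twist": 0},
    {"travel": [-0.001, 0, 0.064], "twist": 0},
    {"travel": [-0.001, 0, 0.069], "twist": 0},
    {"travel": [-0.001, 0, 0.072], "twist": 0},
    {"travel": [-0.001, 0, 0.073], "twist": 0},
    {"travel": [-0.001, 0, 0.073], "twist": 0},
    {"travel": [-0.001, 0, 0.073], "twist": 0}
  ]
}}

```text
clock: 25.4
eef_pos: [0.5132, -0.2672, 0.1462]
eef_rot: [-0.136, 3.137, -0.001]
ft_force: [0.1, 0.3, -2.6]
gripper_width: 0.0249
grip_force: 59.0
```

```bash
python3 - <<'E'
from h import *
st=robot.get_state();print(st['eef_pos'],st['ft_force'])
E
```

```text
[ 0.51316475 -0.26716727  0.14622533] [ 0.09129149  0.2503576  -2.61698912]
```

Request:
{"api": "carry_out", "payload": {
  "plan": [
    {"travel": [0, 0, 0.001], "twist": 0},
    {"travel": [0, 0, 0.002], "twist": 0},
    {"travel": [0, 0, 0.0025], "twist": 0},
    {"travel": [0, 0, 0.003], "twist": 0},
    {"travel": [0, 0, 0.003], "twist": 0},
    {"travel": [0, 0, 0.003], "twist": 0}
  ]
}}

```text
clock: 25.9
eef_pos: [0.5127, -0.2671, 0.1426]
eef_rot: [-0.136, 3.138, -0.0]
ft_force: [-0.3, 1.8, 0.7]
gripper_width: 0.025
grip_force: 59.3
```

```bash
python3 - <<'E'
from h import *
st=robot.get_state();print(st['eef_pos'],st['ft_force'])
E
```

```text
[ 0.51268945 -0.26708664  0.1425857 ] [-0.26346088  1.81150947  0.71039764]
```

Request:
{"api": "carry_out", "payload": {
  "plan": [
    {"travel": [0, 0, 0.0006], "twist": 0},
    {"travel": [0, 0, 0.0006], "twist": 0}
  ]
}}

```text
clock: 26.07
eef_pos: [0.5129, -0.2671, 0.1426]
eef_rot: [-0.136, 3.138, -0.001]
ft_force: [-1.8, 1.3, 3.6]
gripper_width: 0.0251
grip_force: 59.7
```

Request:
{"api": "carry_out", "payload": {
  "plan": [
    {"travel": [0, 0, 0], "twist": 0},
    {"travel": [0, 0, 0], "twist": 0},
    {"travel": [0, 0, 0], "twist": 0},
    {"travel": [0, 0, 0], "twist": 0},
    {"travel": [0, 0, -0.02], "twist": 0},
    {"travel": [0, 0, -0.05], "twist": 0},
    {"travel": [0, 0, -0.09], "twist": 0},
    {"travel": [0, 0, -0.13], "twist": 0},
    {"travel": [0.02, 0, -0.16], "twist": 0},
    {"travel": [0.05, 0.02, -0.18], "twist": 0}
  ],
  "fingers": 0.048
}}

```text
clock: 26.9
eef_pos: [0.4633, -0.2533, 0.3244]
eef_rot: [-0.134, 3.135, -0.005]
ft_force: [0.3, 1.3, 0.3]
gripper_width: 0.0479
grip_force: 0.0
```

Request:
{"api": "carry_out", "payload": {
  "plan": [
    {"travel": [0.03, 0.03, 0], "twist": 0},
    {"travel": [0.04, 0.06, 0], "twist": 0},
    {"travel": [0.04, 0.08, 0], "twist": 0},
    {"travel": [0.04, 0.08, 0], "twist": 0}
  ],
  "fingers": 0.07
}}

```text
clock: 27.23
eef_pos: [0.413, -0.1732, 0.3228]
eef_rot: [-0.14, 3.136, 0.001]
ft_force: [0.4, 0.0, -0.9]
gripper_width: 0.0701
grip_force: 0.0
```

```bash
python3 - <<'E'
from h import *
np.set_printoptions(precision=4,suppress=True)
t=snap('top');np.save('t5.npy',t,allow_pickle=True);P=cloud(t);w=P.reshape(-1,3)
for q in((.5785,-.2726),(.513,-.267)):
    c=w[(w[:,2]>.148)&(w[:,2]<.17)&(np.hypot(w[:,0]-q[0],w[:,1]-q[1])<.03)];print('placed',len(c),np.median(c,0),((c.min(0)+c.max(0))/2))
k=np.hypot(w[:,0]-.585,w[:,1]+.448)<.04
r=w[k&(w[:,2]>.252)&(w[:,2]<.275)];print('knob',len(r),np.median(r,0),(r.min(0)+r.max(0))/2)
s=snap('wrist');save(s,'w6.png');print(robot.get_state()['eef_pos'])
E
```

```text
placed 75 [ 0.5764 -0.2722  0.1578] [ 0.5774 -0.2713  0.1551]
placed 59 [ 0.5131 -0.2683  0.1571] [ 0.5133 -0.2671  0.156 ]
knob 214 [ 0.5853 -0.4471  0.2607] [ 0.5846 -0.4491  0.2589]
[ 0.4143 -0.1748  0.3222]
```

View pics/w6.png

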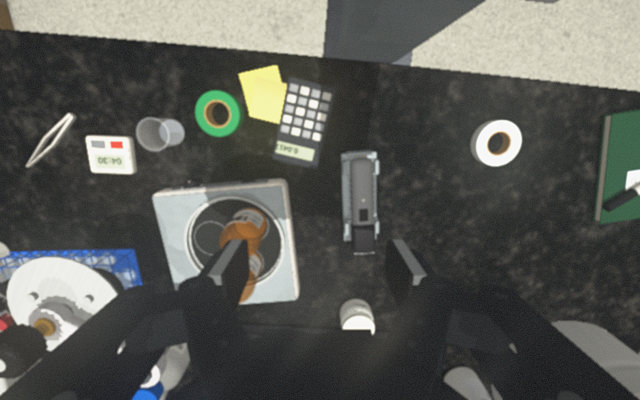

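```bash
python3 - <<'E'
from h import *
go(.5852,-.4483,.31,255)
E
```

```text
travel [-0.1462 -0.2874  0.0125] twist -11.66 rows 7.7 9.8 yaw now -175.0 j6 -1.45
```

Request:
{"api": "carry_out", "payload": {
  "plan": [
    {"travel": [-0.015, -0.03, 0], "twist": -1.15},
    {"travel": [-0.033, -0.065, 0], "twist": -2.3},
    {"travel": [-0.05, -0.1, 0], "twist": -3.45},
    {"travel": [-0.07, -0.135, 0], "twist": -4.6},
    {"travel": [-0.087, -0.17, 0], "twist": -5.75},
    {"travel": [-0.105, -0.205, 0], "twist": -6.9},
    {"travel": [-0.122, -0.24, 0], "twist": -8.05},
    {"travel": [-0.137, -0.27, 0.0125], "twist": -9.2},
    {"travel": [-0.1462, -0.2874, 0.0125], "twist": -10.35},
    {"travel": [-0.1462, -0.2874, 0.0125], "twist": -11.5}
  ]
}}

```text
clock: 28.17
eef_pos: [0.5854, -0.4535, 0.3028]
eef_rot: [1.89, -2.506, -0.009]
ft_force: [-0.3, 0.0, -1.1]
gripper_width: 0.07
grip_force: 0.0
```

```bash
python3 - <<'E'
from h import *
np.set_printoptions(precision=4,suppress=True)
st=robot.get_state();print(st['eef_pos'],st['ft_force'])
s=snap('wrist');w=cloud(s).reshape(-1,3);k=(np.hypot(w[:,0]-.5852,w[:,1]+.448)<.03)&(w[:,2]>.255)&(w[:,2]<.27)
r=w[k];print(len(r),r.min(0) if len(r) else '',r.max(0) if len(r) else '')
go(.5852,-.4483,.234,255)
E
```

```text
[ 0.5854 -0.4535  0.3028] [-0.3334  0.045  -1.0933]
2732 [ 0.5623 -0.4711  0.255 ] [ 0.6055 -0.4281  0.2644]
travel [-0.0037  0.0004  0.0702] twist -0.12 rows 1.7 0.1 yaw now -105.7 j6 0.17
```

Request:
{"api": "carry_out", "payload": {
  "plan": [
    {"travel": [0, 0, 0.02], "twist": 0},
    {"travel": [0, 0, 0.045], "twist": 0},
    {"travel": [0, 0, 0.06], "twist": 0},
    {"travel": [0, 0, 0.07], "twist": 0},
    {"travel": [0, 0, 0.076], "twist": 0},
    {"travel": [0, 0, 0.076], "twist": 0},
    {"travel": [0, 0, 0.076], "twist": 0}
  ]
}}

```text
clock: 28.8
eef_pos: [0.585, -0.4494, 0.2339]
eef_rot: [1.889, -2.51, 0.002]
ft_force: [0.2, 0.7, 0.3]
gripper_width: 0.0703
grip_force: 0.0
```

Request:
{"api": "carry_out", "payload": {
  "plan": [
    {"travel": [0, 0, 0], "twist": 0},
    {"travel": [0, 0, 0], "twist": 0},
    {"travel": [0, 0, 0], "twist": 0},
    {"travel": [0, 0, 0], "twist": 0},
    {"travel": [0, 0, 0], "twist": 0},
    {"travel": [0, 0, 0], "twist": 0}
  ],
  "fingers": 0.03
}}

```text
clock: 29.3
eef_pos: [0.5851, -0.4493, 0.2351]
eef_rot: [-1.89, 2.509, -0.005]
ft_force: [-0.7, 1.4, 4.6]
gripper_width: 0.0416
grip_force: 60.8
```

```bash
cat > arc.py <<'E'
from h import *
def arc(C,step,n,rad=None):
    """rows that turn the knob about column C by step deg (clockwise) each, gripper turning with it"""
    st=robot.get_state();M=R.from_rotvec(st['eef_rot']).as_matrix();p=st['eef_pos'];v=p[:2]-C
    print('r %.4f ang %.1f'%(np.linalg.norm(v),np.degrees(np.arctan2(v[1],v[0]))%360))
    for i in range(1,n+1):
        a=-np.radians(step*i);w=np.array([[np.cos(a),-np.sin(a)],[np.sin(a),np.cos(a)]])@v+C
        print(i,(M.T@np.r_[w-p[:2],0]).round(4),round(step*i/6,2))
E
python3 - <<'E'
from arc import *
st=robot.get_state();print(st['eef_pos'],st['ft_force'],st['gripper_width'],st['grip_force'])
arc(np.array([.6354,-.351]),6.5,10)
E
```

```text
[ 0.58512064 -0.44930979  0.2351252 ] [-0.66263806  1.35438037  4.6210566 ] 0.04163498144326234 60.765312910079956
r 0.1104 ang 242.9
1 [-0.0031  0.0121 -0.    ] 1.08
2 [-0.0075  0.0238 -0.0001] 2.17
3 [-0.0133  0.035  -0.0001] 3.25
4 [-0.0202  0.0454 -0.0001] 4.33
5 [-0.0283  0.0549 -0.0002] 5.42
6 [-0.0375  0.0635 -0.0002] 6.5
7 [-0.0475  0.071  -0.0003] 7.58
8 [-0.0583  0.0773 -0.0003] 8.67
9 [-0.0698  0.0823 -0.0003] 9.75
10 [-0.0818  0.086  -0.0003] 10.83
```

Request:
{"api": "carry_out", "payload": {
  "plan": [
    {"travel": [-0.0012, 0.006, 0], "twist": 0.54},
    {"travel": [-0.0031, 0.0121, 0], "twist": 1.08},
    {"travel": [-0.0075, 0.0238, 0], "twist": 2.17},
    {"travel": [-0.0133, 0.035, 0], "twist": 3.25},
    {"travel": [-0.0202, 0.0454, 0], "twist": 4.33},
    {"travel": [-0.0202, 0.0454, 0], "twist": 4.33}
  ]
}}

```text
clock: 29.8
eef_pos: [0.5461, -0.4162, 0.2351]
eef_rot: [-1.274, 2.87, -0.002]
ft_force: [-0.7, 0.7, 5.4]
gripper_width: 0.0415
grip_force: 61.6
```

```bash
python3 - <<'E'
from arc import *
st=robot.get_state();print(st['eef_pos'],st['ft_force'],st['ft_torque'],st['gripper_width'],st['grip_force'])
arc(np.array([.6354,-.351]),6.5,10)
E
```

```text
[ 0.54614488 -0.41623042  0.23508479] [-0.70616115  0.68774624  5.41195709] [ 0.25284322  0.25577098 -0.08682441] 0.041474215829685225 61.59959435462952
r 0.1106 ang 216.2
1 [-0.0032  0.0121 -0.    ] 1.08
2 [-0.0078  0.0238 -0.    ] 2.17
3 [-0.0137  0.0348 -0.0001] 3.25
4 [-0.0208  0.0452 -0.0001] 4.33
5 [-0.029   0.0546 -0.0001] 5.42
6 [-0.0383  0.0631 -0.0001] 6.5
7 [-0.0484  0.0705 -0.0001] 7.58
8 [-0.0593  0.0767 -0.0001] 8.67
9 [-0.0708  0.0816 -0.0001] 9.75
10 [-0.0828  0.0851 -0.0001] 10.83
```

Request:
{"api": "carry_out", "payload": {
  "plan": [
    {"travel": [-0.0032, 0.0121, 0], "twist": 1.08},
    {"travel": [-0.0078, 0.0238, 0], "twist": 2.17},
    {"travel": [-0.0137, 0.0348, 0], "twist": 3.25},
    {"travel": [-0.0208, 0.0452, 0], "twist": 4.33},
    {"travel": [-0.029, 0.0546, 0], "twist": 5.42},
    {"travel": [-0.0383, 0.0631, 0], "twist": 6.5},
    {"travel": [-0.0484, 0.0705, 0], "twist": 7.58},
    {"travel": [-0.0593, 0.0767, 0], "twist": 8.67},
    {"travel": [-0.0708, 0.0816, 0], "twist": 9.75},
    {"travel": [-0.0708, 0.0816, 0], "twist": 9.75}
  ]
}}

```text
clock: 30.63
eef_pos: [0.5338, -0.3089, 0.235]
eef_rot: [0.287, 3.128, -0.001]
ft_force: [-2.6, 1.8, 8.1]
gripper_width: 0.0412
grip_force: 61.9
```

```bash
python3 - <<'E'
from arc import *
st=robot.get_state();print(st['eef_pos'],st['ft_force'],st['ft_torque'],st['gripper_width'],st['grip_force'])
arc(np.array([.6354,-.351]),2,10)
E
```

```text
[ 0.53380742 -0.3088827   0.23503406] [-2.6167761   1.76731345  8.14895767] [ 0.48323035  0.89647578 -0.07095506] 0.041224622710458986 61.91684603691101
r 0.1100 ang 157.5
1 [-0.0009  0.0037 -0.    ] 0.33
2 [-0.0019  0.0074 -0.    ] 0.67
3 [-0.003   0.0111 -0.    ] 1.0
4 [-0.0042  0.0147 -0.    ] 1.33
5 [-0.0056  0.0183 -0.    ] 1.67
6 [-0.0071  0.0219 -0.    ] 2.0
7 [-0.0087  0.0253 -0.    ] 2.33
8 [-0.0105  0.0288 -0.    ] 2.67
9 [-0.0124  0.0321 -0.    ] 3.0
10 [-0.0143  0.0354 -0.    ] 3.33
```

Request:
{"api": "carry_out", "payload": {
  "plan": [
    {"travel": [-0.0019, 0.0074, 0], "twist": 0.67},
    {"travel": [-0.003, 0.0111, 0], "twist": 1.0},
    {"travel": [-0.0042, 0.0147, 0], "twist": 1.33},
    {"travel": [-0.0056, 0.0183, 0], "twist": 1.67},
    {"travel": [-0.0064, 0.02, 0], "twist": 1.85},
    {"travel": [-0.0064, 0.02, 0], "twist": 1.85},
    {"travel": [-0.0064, 0.02, 0], "twist": 1.85}
  ]
}}

```text
clock: 31.22
eef_pos: [0.5433, -0.2913, 0.235]
eef_rot: [-0.584, -3.086, 0.001]
ft_force: [-2.6, 2.3, 9.7]
gripper_width: 0.0413
grip_force: 61.9
```

```bash
python3 - <<'E'
from arc import *
st=robot.get_state();print(st['eef_pos'],st['ft_force'],st['ft_torque'])
arc(np.array([.6354,-.351]),.75,6)
E
```

```text
[ 0.54328516 -0.2913356   0.23502323] [-2.57885888  2.26752874  9.66011415] [ 0.64547265  0.97190793 -0.1011565 ]
r 0.1097 ang 147.1
1 [-0.0003  0.0014 -0.    ] 0.12
2 [-0.0006  0.0028 -0.    ] 0.25
3 [-0.0009  0.0042 -0.    ] 0.38
4 [-0.0013  0.0056 -0.    ] 0.5
5 [-0.0017  0.007  -0.    ] 0.62
6 [-0.002   0.0084 -0.    ] 0.75
```

Request:
{"api": "carry_out", "payload": {
  "plan": [
    {"travel": [-0.0003, 0.0014, 0], "twist": 0.12},
    {"travel": [-0.0006, 0.0028, 0], "twist": 0.25},
    {"travel": [-0.0009, 0.0042, 0], "twist": 0.38},
    {"travel": [-0.0009, 0.0042, 0], "twist": 0.38},
    {"travel": [-0.0009, 0.0042, 0], "twist": 0.38}
  ]
}}

```text
clock: 31.63
eef_pos: [0.5449, -0.2889, 0.235]
eef_rot: [-0.646, -3.073, 0.004]
ft_force: [-4.8, -0.2, 8.3]
gripper_width: 0.0413
grip_force: 62.0
```

```bash
python3 - <<'E'
from arc import *
st=robot.get_state();print(st['eef_pos'],st['ft_force'],st['ft_torque'])
arc(np.array([.6354,-.351]),.75,6)
E
```

```text
[ 0.54490158 -0.28887678  0.23501013] [-4.75255933 -0.15992042  8.28760838] [-0.30384092  1.41200345 -0.05434237]
r 0.1098 ang 145.5
1 [-0.0003  0.0014 -0.    ] 0.12
2 [-0.0006  0.0028 -0.    ] 0.25
3 [-0.0009  0.0042 -0.    ] 0.38
4 [-0.0012  0.0056 -0.    ] 0.5
5 [-0.0016  0.007  -0.    ] 0.62
6 [-0.0019  0.0084 -0.    ] 0.75
```

Request:
{"api": "carry_out", "payload": {
  "plan": [
    {"travel": [-0.0003, 0.001, 0], "twist": 0.1},
    {"travel": [-0.0005, 0.002, 0], "twist": 0.2},
    {"travel": [-0.0005, 0.002, 0], "twist": 0.2},
    {"travel": [-0.0005, 0.002, 0], "twist": 0.2}
  ]
}}

```text
clock: 31.97
eef_pos: [0.545, -0.2887, 0.235]
eef_rot: [-0.678, -3.064, 0.008]
ft_force: [-6.9, -5.7, 7.6]
gripper_width: 0.0411
grip_force: 61.9
```

```bash
python3 - <<'E'
from arc import *
st=robot.get_state();print(st['eef_pos'],st['ft_force'],st['ft_torque'],st['joint_pos'])
arc(np.array([.6354,-.351]),.75,1); go(.545,-.2888,.235,150)
E
```

```text
[ 0.54497146 -0.28874654  0.23496541] [-6.85454001 -5.6588927   7.64487049] [-1.69553923  1.99511144 -0.00385095] [-0.22272461  0.36944371 -0.00811269  0.00519219 -1.19690756 -1.7858084 ]
r 0.1098 ang 145.5
1 [-0.0002  0.0014 -0.    ] 0.12
travel [-0. -0. -0.] twist 0.84 rows 0.0 0.7 yaw now 155.0 j6 -1.79
```

Request:
{"api": "carry_out", "payload": {
  "plan": [
    {"travel": [0.0007, -0.003, 0.0001], "twist": 1.16},
    {"travel": [0.0007, -0.003, 0.0003], "twist": 2.32},
    {"travel": [0.0007, -0.003, 0.0004], "twist": 3.48},
    {"travel": [0.0007, -0.003, 0.0006], "twist": 4.64},
    {"travel": [0.0007, -0.003, 0.0007], "twist": 5.8},
    {"travel": [0.0007, -0.003, 0.0008], "twist": 6.96},
    {"travel": [0.0007, -0.003, 0.001], "twist": 8.12},
    {"travel": [0.0007, -0.003, 0.0011], "twist": 9.28},
    {"travel": [0.0007, -0.003, 0.0013], "twist": 10.44},
    {"travel": [0.0007, -0.003, 0.0014], "twist": 11.6}
  ]
}}

```text
clock: 32.8
eef_pos: [0.544, -0.2894, 0.2336]
eef_rot: [-2.313, -2.125, 0.005]
ft_force: [-5.6, 0.1, 9.7]
gripper_width: 0.0413
grip_force: 61.9
```

```bash
python3 - <<'E'
from arc import *
st=robot.get_state();print(st['eef_pos'],st['ft_force'],st['ft_torque'],st['joint_pos'][5],st['gripper_width'])
arc(np.array([.6354,-.351]),.75,1); go(.545,-.2888,.235,80)
E
```

```text
[ 0.54397715 -0.28944511  0.23361212] [-5.57675417  0.05377795  9.67370998] [-0.04603503  1.5982586   0.04121186] -3.001523974818375 0.04128013905570038
r 0.1102 ang 146.0
1 [ 0.0013  0.0007 -0.    ] 0.12
travel [ 0.0007  0.001  -0.0014] twist 0.86 rows 0.0 0.7 yaw now 85.2 j6 -3.00
```

Request:
{"api": "carry_out", "payload": {
  "plan": [
    {"travel": [0, 0, 0], "twist": 0},
    {"travel": [0, 0, 0], "twist": 0},
    {"travel": [0, 0, 0], "twist": 0},
    {"travel": [0, 0, 0], "twist": 0}
  ],
  "fingers": 0.07
}}

```text
clock: 33.13
eef_pos: [0.5452, -0.2883, 0.2309]
eef_rot: [-2.308, -2.13, 0.001]
ft_force: [0.5, -0.4, -0.2]
gripper_width: 0.0703
grip_force: 0.0
```

Request:
{"api": "carry_out", "payload": {
  "plan": [
    {"travel": [0, 0, 0], "twist": -1.19},
    {"travel": [0, 0, 0], "twist": -2.38},
    {"travel": [0, 0, 0], "twist": -3.57},
    {"travel": [0, 0, 0], "twist": -4.76},
    {"travel": [0, 0, 0], "twist": -5.95},
    {"travel": [0, 0, 0], "twist": -7.14},
    {"travel": [0, 0, 0], "twist": -8.33},
    {"travel": [0, 0, 0], "twist": -9.52},
    {"travel": [0, 0, 0], "twist": -10.7},
    {"travel": [0, 0, 0], "twist": -11.8}
  ]
}}

```text
clock: 33.97
eef_pos: [0.5453, -0.2882, 0.2312]
eef_rot: [-0.639, -3.075, -0.0]
ft_force: [-0.2, -0.5, -0.3]
gripper_width: 0.0698
grip_force: 0.0
```

```bash
python3 - <<'E'
from h import *
st=robot.get_state();print(st['eef_pos'],st['ft_force'],st['joint_pos'][5],st['gripper_width'])
go(.545,-.2888,.2333,80)
E
```

```text
[ 0.54528455 -0.28823346  0.23118994] [-0.23715512 -0.50928271 -0.32219013] -1.755887220804123 0.0698005017023799
travel [ 0.     -0.0006 -0.0021] twist 12.76 rows 0.1 10.7 yaw now 156.5 j6 -1.76
```

Request:
{"api": "carry_out", "payload": {
  "plan": [
    {"travel": [0, 0, 0], "twist": -1.19},
    {"travel": [0, 0, 0], "twist": -2.38},
    {"travel": [0, 0, 0], "twist": -3.57},
    {"travel": [0, 0, 0], "twist": -4.76},
    {"travel": [0, 0, 0], "twist": -5.95},
    {"travel": [0, 0, 0], "twist": -7.14},
    {"travel": [0, 0, 0], "twist": -8.33},
    {"travel": [0, 0, 0], "twist": -9.52},
    {"travel": [0, 0, 0], "twist": -10.7},
    {"travel": [0, 0, 0], "twist": -11.8}
  ]
}}

```text
clock: 34.8
eef_pos: [0.5453, -0.2882, 0.2312]
eef_rot: [1.261, -2.877, -0.001]
ft_force: [0.5, -0.1, -0.7]
gripper_width: 0.0696
grip_force: 0.0
```

Request:
{"api": "carry_out", "payload": {
  "plan": [
    {"travel": [0, 0, 0], "twist": -1.19},
    {"travel": [0, 0, 0], "twist": -2.38},
    {"travel": [0, 0, 0], "twist": -3.57},
    {"travel": [0, 0, 0], "twist": -4.76},
    {"travel": [0, 0, 0], "twist": -5.95},
    {"travel": [0, 0, 0], "twist": -7.14},
    {"travel": [0, 0, 0], "twist": -8.33},
    {"travel": [0, 0, 0], "twist": -9.52},
    {"travel": [0, 0, 0], "twist": -10.7},
    {"travel": [0, 0, 0], "twist": -11.8}
  ]
}}

```text
clock: 35.63
eef_pos: [0.5453, -0.2883, 0.2312]
eef_rot: [-2.695, 1.615, 0.001]
ft_force: [-1.0, -0.4, -1.2]
gripper_width: 0.0699
grip_force: 0.0
```

Request:
{"api": "carry_out", "payload": {
  "plan": [
    {"travel": [0, 0, 0], "twist": -1.19},
    {"travel": [0, 0, 0], "twist": -2.38},
    {"travel": [0, 0, 0], "twist": -3.57},
    {"travel": [0, 0, 0], "twist": -4.76},
    {"travel": [0, 0, 0], "twist": -5.95},
    {"travel": [0, 0, 0], "twist": -7.14},
    {"travel": [0, 0, 0], "twist": -8.33},
    {"travel": [0, 0, 0], "twist": -9.52},
    {"travel": [0, 0, 0], "twist": -10.7},
    {"travel": [0, 0, 0], "twist": -11.8}
  ]
}}

```text
clock: 36.47
eef_pos: [0.5453, -0.2882, 0.2312]
eef_rot: [-3.132, -0.245, 0.001]
ft_force: [-0.6, 0.2, -1.0]
gripper_width: 0.07
grip_force: 0.0
```

Request:
{"api": "carry_out", "payload": {
  "plan": [
    {"travel": [0, 0, 0], "twist": -1.1},
    {"travel": [0, 0, 0], "twist": -2.2},
    {"travel": [0, 0, 0], "twist": -3.3},
    {"travel": [0, 0, 0], "twist": -4.4},
    {"travel": [0, 0, 0], "twist": -5.5},
    {"travel": [0, 0, 0], "twist": -6.6},
    {"travel": [0, 0, 0], "twist": -7.7},
    {"travel": [0, 0, 0], "twist": -8.8},
    {"travel": [0, 0, 0], "twist": -8.8}
  ]
}}

```text
clock: 37.22
eef_pos: [0.5453, -0.2883, 0.2313]
eef_rot: [-2.7, -1.606, 0.001]
ft_force: [0.1, -0.3, 0.8]
gripper_width: 0.0704
grip_force: 0.0
```

```bash
python3 - <<'E'
from h import *
np.set_printoptions(precision=4,suppress=True)
st=robot.get_state();print(st['eef_pos'],st['ft_force'],st['joint_pos'][5],st['gripper_width'])
s=snap('wrist');w=cloud(s).reshape(-1,3);k=(np.hypot(w[:,0]-.545,w[:,1]+.2885)<.03)&(w[:,2]>.252)&(w[:,2]<.27);r=w[k]
print(len(r),r.min(0),r.max(0),np.median(r,0))
go(.545,-.2888,.2333,80)
E
```

```text
[ 0.5453 -0.2883  0.2313] [ 0.0813 -0.2611  0.7561] 2.868353772224913 0.07040937888655963
6192 [ 0.5217 -0.3088  0.252 ] [ 0.5651 -0.2653  0.2633] [ 0.5453 -0.2841  0.2602]
travel [-0.0006  0.     -0.002 ] twist -3.13 rows 0.1 2.6 yaw now 61.2 j6 2.86
```

Request:
{"api": "carry_out", "payload": {
  "plan": [
    {"travel": [0, 0, 0], "twist": 0},
    {"travel": [0, 0, 0], "twist": 0},
    {"travel": [0, 0, 0], "twist": 0},
    {"travel": [0, 0, 0], "twist": 0},
    {"travel": [0, 0, 0], "twist": 0},
    {"travel": [0, 0, 0], "twist": 0}
  ],
  "fingers": 0.03
}}

```text
clock: 37.77
eef_pos: [0.5442, -0.2881, 0.2322]
eef_rot: [-2.702, -1.6, 0.002]
ft_force: [-4.8, 3.0, 5.2]
gripper_width: 0.0414
grip_force: 61.0
```

Request:
{"api": "carry_out", "payload": {
  "plan": [
    {"travel": [0, 0, 0.0001], "twist": 1.18},
    {"travel": [0, 0, 0.0003], "twist": 2.36},
    {"travel": [0, 0, 0.0004], "twist": 3.54},
    {"travel": [0, 0, 0.0006], "twist": 4.72},
    {"travel": [0, 0, 0.0007], "twist": 5.9},
    {"travel": [0, 0, 0.0008], "twist": 7.08},
    {"travel": [0, 0, 0.001], "twist": 8.26},
    {"travel": [0, 0, 0.0011], "twist": 9.44},
    {"travel": [0, 0, 0.0012], "twist": 10.62},
    {"travel": [0, 0, 0.0014], "twist": 11.8}
  ]
}}

```text
clock: 38.6
eef_pos: [0.5448, -0.2886, 0.2308]
eef_rot: [3.13, -0.27, -0.001]
ft_force: [-2.5, 0.8, 2.5]
gripper_width: 0.0412
grip_force: 61.2
```

Request:
{"api": "carry_out", "payload": {
  "plan": [
    {"travel": [0, 0, 0.0001], "twist": 1.18},
    {"travel": [0, 0, 0.0003], "twist": 2.36},
    {"travel": [0, 0, 0.0004], "twist": 3.54},
    {"travel": [0, 0, 0.0006], "twist": 4.72},
    {"travel": [0, 0, 0.0007], "twist": 5.9},
    {"travel": [0, 0, 0.0008], "twist": 7.08},
    {"travel": [0, 0, 0.001], "twist": 8.26},
    {"travel": [0, 0, 0.0011], "twist": 9.44},
    {"travel": [0, 0, 0.0012], "twist": 10.62},
    {"travel": [0, 0, 0.0014], "twist": 11.8}
  ]
}}

```text
clock: 39.43
eef_pos: [0.5443, -0.2892, 0.2294]
eef_rot: [2.393, -2.032, -0.001]
ft_force: [-4.2, -1.2, 4.7]
gripper_width: 0.0413
grip_force: 61.2
```

```bash
python3 - <<'E'
from h import *
st=robot.get_state();print(st['eef_pos'],st['ft_force'],st['ft_torque'],st['joint_pos'][5],st['gripper_width'])
E
```

```text
[ 0.54428005 -0.28923709  0.22944128] [-4.22906775 -1.23119186  4.65512281] [-0.13390096  1.26238395  0.07240605] 0.38755042647345567 0.04126526855094807
```

Turning well; finish this stroke.

Request:
{"api": "carry_out", "payload": {
  "plan": [
    {"travel": [0, 0, 0.0001], "twist": 1.18},
    {"travel": [0, 0, 0.0003], "twist": 2.36},
    {"travel": [0, 0, 0.0004], "twist": 3.54},
    {"travel": [0, 0, 0.0006], "twist": 4.72},
    {"travel": [0, 0, 0.0007], "twist": 5.9},
    {"travel": [0, 0, 0.0008], "twist": 7.08},
    {"travel": [0, 0, 0.001], "twist": 8.26},
    {"travel": [0, 0, 0.0011], "twist": 9.44},
    {"travel": [0, 0, 0.0012], "twist": 10.62},
    {"travel": [0, 0, 0.0014], "twist": 11.8}
  ]
}}

```text
clock: 40.27
eef_pos: [0.5434, -0.289, 0.228]
eef_rot: [0.773, -3.041, -0.001]
ft_force: [-6.4, 0.4, 4.8]
gripper_width: 0.0415
grip_force: 61.2
```

Request:
{"api": "carry_out", "payload": {
  "plan": [
    {"travel": [0, 0, 0.0001], "twist": 1.18},
    {"travel": [0, 0, 0.0003], "twist": 2.36},
    {"travel": [0, 0, 0.0004], "twist": 3.54},
    {"travel": [0, 0, 0.0006], "twist": 4.72},
    {"travel": [0, 0, 0.0007], "twist": 5.9},
    {"travel": [0, 0, 0.0008], "twist": 7.08},
    {"travel": [0, 0, 0.001], "twist": 8.26},
    {"travel": [0, 0, 0.0011], "twist": 9.44},
    {"travel": [0, 0, 0.0012], "twist": 10.62},
    {"travel": [0, 0, 0.0014], "twist": 11.8}
  ]
}}

```text
clock: 41.1
eef_pos: [0.5435, -0.2882, 0.2267]
eef_rot: [-1.132, -2.927, 0.001]
ft_force: [-5.7, 4.3, 5.6]
gripper_width: 0.0417
grip_force: 61.4
```

Request:
{"api": "carry_out", "payload": {
  "plan": [
    {"travel": [0, 0, 0.0001], "twist": 1.1},
    {"travel": [0, 0, 0.0003], "twist": 2.2},
    {"travel": [0, 0, 0.0004], "twist": 3.3},
    {"travel": [0, 0, 0.0005], "twist": 4.4},
    {"travel": [0, 0, 0.0006], "twist": 5.5},
    {"travel": [0, 0, 0.0008], "twist": 6.6},
    {"travel": [0, 0, 0.0009], "twist": 7.7},
    {"travel": [0, 0, 0.001], "twist": 8.5},
    {"travel": [0, 0, 0.001], "twist": 8.5}
  ]
}}

```text
clock: 41.85
eef_pos: [0.544, -0.2879, 0.2256]
eef_rot: [-2.279, -2.159, 0.002]
ft_force: [-4.6, 3.7, 5.7]
gripper_width: 0.0415
grip_force: 61.4
```

```bash
python3 - <<'E'
from h import *
st=robot.get_state();print(st['eef_pos'],st['ft_force'],st['ft_torque'],st['joint_pos'][5],st['gripper_width'])
E
```

```text
[ 0.54403463 -0.28791521  0.22561468] [-4.56236073  3.73575178  5.74039407] [ 1.08557969  1.48617813 -0.03919551] -2.9711237547889944 0.04148782702966175
```

Request:
{"api": "carry_out", "payload": {
  "plan": [
    {"travel": [0, 0, 0], "twist": 0},
    {"travel": [0, 0, 0], "twist": 0},
    {"travel": [0, 0, 0], "twist": 0},
    {"travel": [0, 0, 0], "twist": 0}
  ],
  "fingers": 0.07
}}

```text
clock: 42.18
eef_pos: [0.5456, -0.2887, 0.225]
eef_rot: [2.277, 2.164, 0.0]
ft_force: [-0.0, -0.8, 0.0]
gripper_width: 0.07
grip_force: 0.0
```

Request:
{"api": "carry_out", "payload": {
  "plan": [
    {"travel": [0, 0, 0], "twist": -1.19},
    {"travel": [0, 0, 0], "twist": -2.38},
    {"travel": [0, 0, 0], "twist": -3.57},
    {"travel": [0, 0, 0], "twist": -4.76},
    {"travel": [0, 0, 0], "twist": -5.95},
    {"travel": [0, 0, 0], "twist": -7.14},
    {"travel": [0, 0, 0], "twist": -8.33},
    {"travel": [0, 0, 0], "twist": -9.52},
    {"travel": [0, 0, 0], "twist": -10.7},
    {"travel": [0, 0, 0], "twist": -11.8}
  ]
}}

```text
clock: 43.02
eef_pos: [0.5455, -0.2886, 0.225]
eef_rot: [0.593, 3.084, -0.0]
ft_force: [0.3, 0.2, -0.9]
gripper_width: 0.0702
grip_force: 0.0
```

Request:
{"api": "carry_out", "payload": {
  "plan": [
    {"travel": [0, 0, 0], "twist": -1.19},
    {"travel": [0, 0, 0], "twist": -2.38},
    {"travel": [0, 0, 0], "twist": -3.57},
    {"travel": [0, 0, 0], "twist": -4.76},
    {"travel": [0, 0, 0], "twist": -5.95},
    {"travel": [0, 0, 0], "twist": -7.14},
    {"travel": [0, 0, 0], "twist": -8.33},
    {"travel": [0, 0, 0], "twist": -9.52},
    {"travel": [0, 0, 0], "twist": -10.7},
    {"travel": [0, 0, 0], "twist": -11.8}
  ]
}}

```text
clock: 43.85
eef_pos: [0.5455, -0.2886, 0.225]
eef_rot: [-1.303, 2.858, -0.001]
ft_force: [-0.3, 0.6, -0.3]
gripper_width: 0.07
grip_force: 0.0
```

Request:
{"api": "carry_out", "payload": {
  "plan": [
    {"travel": [0, 0, 0], "twist": -1.19},
    {"travel": [0, 0, 0], "twist": -2.38},
    {"travel": [0, 0, 0], "twist": -3.57},
    {"travel": [0, 0, 0], "twist": -4.76},
    {"travel": [0, 0, 0], "twist": -5.95},
    {"travel": [0, 0, 0], "twist": -7.14},
    {"travel": [0, 0, 0], "twist": -8.33},
    {"travel": [0, 0, 0], "twist": -9.52},
    {"travel": [0, 0, 0], "twist": -10.7},
    {"travel": [0, 0, 0], "twist": -11.8}
  ]
}}

```text
clock: 44.68
eef_pos: [0.5455, -0.2886, 0.225]
eef_rot: [-2.718, 1.575, -0.001]
ft_force: [-0.2, -0.5, -0.2]
gripper_width: 0.0702
grip_force: 0.0
```

Request:
{"api": "carry_out", "payload": {
  "plan": [
    {"travel": [0, 0, 0], "twist": -1.19},
    {"travel": [0, 0, 0], "twist": -2.38},
    {"travel": [0, 0, 0], "twist": -3.57},
    {"travel": [0, 0, 0], "twist": -4.76},
    {"travel": [0, 0, 0], "twist": -5.95},
    {"travel": [0, 0, 0], "twist": -7.14},
    {"travel": [0, 0, 0], "twist": -8.33},
    {"travel": [0, 0, 0], "twist": -9.52},
    {"travel": [0, 0, 0], "twist": -10.7},
    {"travel": [0, 0, 0], "twist": -11.8}
  ]
}}

```text
clock: 45.52
eef_pos: [0.5455, -0.2886, 0.225]
eef_rot: [3.128, 0.291, 0.001]
ft_force: [-0.1, -0.9, -0.1]
gripper_width: 0.0698
grip_force: 0.0
```

Request:
{"api": "carry_out", "payload": {
  "plan": [
    {"travel": [0, 0, 0], "twist": -1.1},
    {"travel": [0, 0, 0], "twist": -2.2},
    {"travel": [0, 0, 0], "twist": -3.3},
    {"travel": [0, 0, 0], "twist": -4.4},
    {"travel": [0, 0, 0], "twist": -5.5},
    {"travel": [0, 0, 0], "twist": -6.6},
    {"travel": [0, 0, 0], "twist": -7.7},
    {"travel": [0, 0, 0], "twist": -8.5},
    {"travel": [0, 0, 0], "twist": -8.5}
  ]
}}

```text
clock: 46.27
eef_pos: [0.5455, -0.2886, 0.225]
eef_rot: [2.701, 1.603, 0.0]
ft_force: [-0.1, 0.3, -0.2]
gripper_width: 0.07
grip_force: 0.0
```

Request:
{"api": "carry_out", "payload": {
  "plan": [
    {"travel": [0, 0, 0], "twist": 0},
    {"travel": [0, 0, 0], "twist": 0},
    {"travel": [0, 0, 0], "twist": 0},
    {"travel": [0, 0, 0], "twist": 0},
    {"travel": [0, 0, 0], "twist": 0},
    {"travel": [0, 0, 0], "twist": 0}
  ],
  "fingers": 0.03
}}

```text
clock: 46.77
eef_pos: [0.5442, -0.2882, 0.2257]
eef_rot: [-2.702, -1.6, 0.002]
ft_force: [-4.2, 3.0, 5.2]
gripper_width: 0.0411
grip_force: 60.9
```

```bash
python3 - <<'E'
from h import *
st=robot.get_state();print(st['eef_pos'],st['ft_force'],st['ft_torque'],st['joint_pos'][5],st['gripper_width'])
E
```

```text
[ 0.54421983 -0.28815548  0.22567741] [-4.17826676  3.01448705  5.19154873] [ 0.94763689  1.39124749 -0.03531438] 2.8644007542123555 0.041120438624103514
```

Request:
{"api": "carry_out", "payload": {
  "plan": [
    {"travel": [0, 0, 0.0001], "twist": 1.18},
    {"travel": [0, 0, 0.0003], "twist": 2.36},
    {"travel": [0, 0, 0.0004], "twist": 3.54},
    {"travel": [0, 0, 0.0006], "twist": 4.72},
    {"travel": [0, 0, 0.0007], "twist": 5.9},
    {"travel": [0, 0, 0.0008], "twist": 7.08},
    {"travel": [0, 0, 0.001], "twist": 8.26},
    {"travel": [0, 0, 0.0011], "twist": 9.44},
    {"travel": [0, 0, 0.0012], "twist": 10.62},
    {"travel": [0, 0, 0.0014], "twist": 11.8}
  ]
}}

```text
clock: 47.6
eef_pos: [0.5447, -0.2886, 0.2243]
eef_rot: [3.13, -0.27, -0.001]
ft_force: [-3.8, 1.5, 4.3]
gripper_width: 0.0413
grip_force: 61.1
```

Request:
{"api": "carry_out", "payload": {
  "plan": [
    {"travel": [0, 0, 0.0001], "twist": 1.18},
    {"travel": [0, 0, 0.0003], "twist": 2.36},
    {"travel": [0, 0, 0.0004], "twist": 3.54},
    {"travel": [0, 0, 0.0006], "twist": 4.72},
    {"travel": [0, 0, 0.0007], "twist": 5.9},
    {"travel": [0, 0, 0.0008], "twist": 7.08},
    {"travel": [0, 0, 0.001], "twist": 8.26},
    {"travel": [0, 0, 0.0011], "twist": 9.44},
    {"travel": [0, 0, 0.0012], "twist": 10.62},
    {"travel": [0, 0, 0.0014], "twist": 11.8}
  ]
}}

```text
clock: 48.43
eef_pos: [0.5443, -0.2892, 0.223]
eef_rot: [2.393, -2.033, -0.001]
ft_force: [-5.3, -0.4, 4.2]
gripper_width: 0.0407
grip_force: 61.2
```

Request:
{"api": "carry_out", "payload": {
  "plan": [
    {"travel": [0, 0, 0.0001], "twist": 1.18},
    {"travel": [0, 0, 0.0003], "twist": 2.36},
    {"travel": [0, 0, 0.0004], "twist": 3.54},
    {"travel": [0, 0, 0.0006], "twist": 4.72},
    {"travel": [0, 0, 0.0007], "twist": 5.9},
    {"travel": [0, 0, 0.0008], "twist": 7.08},
    {"travel": [0, 0, 0.001], "twist": 8.26},
    {"travel": [0, 0, 0.0011], "twist": 9.44}
  ]
}}

```text
clock: 49.1
eef_pos: [0.5436, -0.2891, 0.2219]
eef_rot: [1.142, -2.924, -0.001]
ft_force: [-6.9, -0.3, 5.5]
gripper_width: 0.0412
grip_force: 61.2
```

```bash
python3 - <<'E'
from h import *
st=robot.get_state();print(st['eef_pos'],st['ft_force'],st['ft_torque'],st['joint_pos'][5],st['gripper_width'],st['tau'][5])
E
```

```text
[ 0.54364545 -0.28907265  0.22186332] [-6.92424283 -0.34951789  5.45542878] [0.08089693 1.6792814  0.05125823] -0.6011571693025729 0.04124193613659692 0.8987090550363064
```

Request:
{"api": "carry_out", "payload": {
  "plan": [
    {"travel": [0, 0, 0.0001], "twist": 1},
    {"travel": [0, 0, 0.0002], "twist": 2},
    {"travel": [0, 0, 0.0004], "twist": 3},
    {"travel": [0, 0, 0.0005], "twist": 4},
    {"travel": [0, 0, 0.0006], "twist": 5},
    {"travel": [0, 0, 0.0008], "twist": 6.5},
    {"travel": [0, 0, 0.0008], "twist": 6.5}
  ]
}}

```text
clock: 49.68
eef_pos: [0.5434, -0.2887, 0.2211]
eef_rot: [0.103, -3.136, 0.0]
ft_force: [-7.0, 0.8, 4.8]
gripper_width: 0.0414
grip_force: 61.1
```

```bash
python3 - <<'E'
from h import *
st=robot.get_state();print(st['eef_pos'],st['ft_force'],st['ft_torque'],st['joint_pos'][5],st['gripper_width'],st['tau'][5])
E
```

```text
[ 0.5434431  -0.28866463  0.22109721] [-7.04151672  0.78006748  4.76320331] [0.36967255 1.83680155 0.00461331] -1.2804859711097711 0.04136356812199579 -0.25998009368777275
```

Request:
{"api": "carry_out", "payload": {
  "plan": [
    {"travel": [0, 0, 0.0001], "twist": 1},
    {"travel": [0, 0, 0.0002], "twist": 2},
    {"travel": [0, 0, 0.0004], "twist": 3},
    {"travel": [0, 0, 0.0005], "twist": 4},
    {"travel": [0, 0, 0.0005], "twist": 4}
  ]
}}

```text
clock: 50.1
eef_pos: [0.5434, -0.2884, 0.2206]
eef_rot: [-0.55, -3.09, 0.001]
ft_force: [-7.3, 1.6, 6.6]
gripper_width: 0.0415
grip_force: 61.3
```

```bash
python3 - <<'E'
from h import *
st=robot.get_state();print(st['eef_pos'],st['ft_force'],st['ft_torque'],st['joint_pos'][5],st['gripper_width'],st['tau'][5])
E
```

```text
[ 0.54344892 -0.28843231  0.22063428] [-7.27887149  1.62170911  6.5690646 ] [ 0.65695528  1.86781992 -0.08551319] -1.6985265202871849 0.041520627013403366 -0.4610960651189089
```

Request:
{"api": "carry_out", "payload": {
  "plan": [
    {"travel": [0, 0, 0.0001], "twist": 1},
    {"travel": [0, 0, 0.0002], "twist": 2},
    {"travel": [0, 0, 0.0004], "twist": 3},
    {"travel": [0, 0, 0.0005], "twist": 4},
    {"travel": [0, 0, 0.0005], "twist": 4}
  ]
}}

```text
clock: 50.52
eef_pos: [0.5467, -0.291, 0.2206]
eef_rot: [1.17, 2.909, -0.007]
ft_force: [-0.3, -7.7, 0.6]
gripper_width: 0.0415
grip_force: 61.2
```

```bash
python3 - <<'E'
from h import *
st=robot.get_state();print(st['eef_pos'],st['ft_force'],st['ft_torque'],st['joint_pos'][5],st['gripper_width'],st['tau'][5])
E
```

```text
[ 0.54674242 -0.2910287   0.22062762] [-0.34550196 -7.70771136  0.61955495] [-2.01292314 -0.08681033  1.38010665] -2.112080035853056 0.04145735220414329 -1.937921717762947
```

Request:
{"api": "carry_out", "payload": {
  "plan": [
    {"travel": [0, 0, 0], "twist": 0},
    {"travel": [0, 0, 0], "twist": 0},
    {"travel": [0, 0, 0], "twist": 0},
    {"travel": [0, 0, 0], "twist": 0},
    {"travel": [0, 0, -0.02], "twist": 0},
    {"travel": [0, 0, -0.05], "twist": 0},
    {"travel": [0, 0, -0.08], "twist": 0},
    {"travel": [0.03, 0, -0.1], "twist": 0},
    {"travel": [0.06, 0, -0.1], "twist": 0}
  ],
  "fingers": 0.075
}}

```text
clock: 51.27
eef_pos: [0.5041, -0.2476, 0.3238]
eef_rot: [1.174, 2.904, -0.0]
ft_force: [-0.2, -0.5, 1.6]
gripper_width: 0.0749
grip_force: 0.0
```

```bash
python3 - <<'E'
from h import *
np.set_printoptions(precision=4,suppress=True)
s=snap('wrist');save(s,'w7.png');st=robot.get_state();print(st['eef_pos'],st['ft_force'])
w=cloud(s).reshape(-1,3);k=(np.hypot(w[:,0]-.545,w[:,1]+.2885)<.03)&(w[:,2]>.23)&(w[:,2]<.27);r=w[k]
print(len(r),r.min(0),r.max(0),np.median(r,0))
k=np.hypot(w[:,0]-.545,w[:,1]+.2885)<.08
r=w[k&(w[:,2]>.15)&(w[:,2]<.18)];print('plate',len(r),np.median(r,0),cv2.minEnclosingCircle((r[:,:2]*1000).astype(np.float32)))
go(.42,-.1,.33,150)
E
```

```text
[ 0.4987 -0.2439  0.3224] [-5.7392  3.3914 -2.5344]
2009 [ 0.5211 -0.3092  0.23  ] [ 0.5642 -0.2658  0.2514] [ 0.5391 -0.2842  0.2482]
plate 8450 [ 0.5276 -0.2729  0.1722] ((542.8024291992188, -288.0223693847656), 68.17507934570312)
travel [ 0.1564  0.0491 -0.0077] twist -2.32 rows 3.9 1.9 yaw now 136.1 j6 -2.17
```

View pics/w7.png

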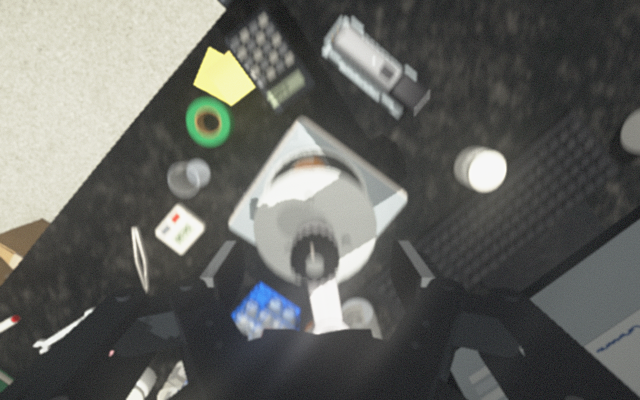

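Request:
{"api": "carry_out", "payload": {
  "plan": [
    {"travel": [0.03, 0.01, -0.005], "twist": 0},
    {"travel": [0.065, 0.02, -0.01], "twist": 0},
    {"travel": [0.1, 0.03, -0.01], "twist": 0},
    {"travel": [0.135, 0.045, -0.01], "twist": 0},
    {"travel": [0.156, 0.049, -0.01], "twist": 0},
    {"travel": [0.156, 0.049, -0.01], "twist": 0},
    {"travel": [0.156, 0.049, -0.01], "twist": 0},
    {"travel": [0.156, 0.049, -0.01], "twist": 0}
  ]
}}

```text
clock: 51.98
eef_pos: [0.4239, -0.1032, 0.3296]
eef_rot: [1.175, 2.913, 0.0]
ft_force: [-0.0, -0.4, 0.6]
gripper_width: 0.0749
grip_force: 0.0
```

```bash
python3 - <<'E'
from h import *
np.set_printoptions(precision=4,suppress=True)
st=robot.get_state();print(st['eef_pos'],st['ft_force'])
t=snap('top');w=cloud(t).reshape(-1,3)
k=(np.hypot(w[:,0]-.545,w[:,1]+.2885)<.03)&(w[:,2]>.235)&(w[:,2]<.27);r=w[k];print('knob',len(r),(r.min(0)+r.max(0))/2,np.median(r,0))
k=np.hypot(w[:,0]-.545,w[:,1]+.2885)<.085
r=w[k&(w[:,2]>.16)&(w[:,2]<.185)];print('plate',len(r),cv2.minEnclosingCircle((r[:,:2]*1000).astype(np.float32)),[np.median(r[(np.sign(r[:,0]-.545)==a)&(np.sign(r[:,1]+.2885)==b),2]) for a in(-1,1) for b in(-1,1)])
k=(abs(w[:,0]-.473)<.12)&(abs(w[:,1]+.1)<.06);r=w[k&(w[:,2]>.036)&(w[:,2]<.062)];print('reader',len(r),cv2.minAreaRect((r[:,:2]*1000).astype(np.float32)))
for n in('wrist','scene'):
    s=snap(n);h=cv2.cvtColor(s['pixels'],cv2.COLOR_RGB2HSV);m=cv2.inRange(h,(3,100,30),(18,255,255)).ravel()>0
    q=cloud(s).reshape(-1,3)[m]
    for c in((.5785,-.2726),(.513,-.267)):
        d=q[(np.hypot(q[:,0]-c[0],q[:,1]-c[1])<.033)&(q[:,2]>.04)&(q[:,2]<.17)];print(n,c,len(d),(d.min(0),d.max(0)) if len(d) else '')
E
```

```text
[ 0.4239 -0.1032  0.3296] [-0.0494 -0.3817  0.6298]
knob 209 [ 0.5454 -0.2896  0.245 ] [ 0.5447 -0.2883  0.2475]
plate 1432 ((545.5086059570312, -289.0108947753906), 67.96595001220703) [np.float64(0.17142627642283403), np.float64(0.17149576299871205), np.float64(0.17160787202288508), np.float64(0.17136909822090773)]
reader 0 ((0.0, 0.0), (0.0, 0.0), 0.0)
wrist (0.5785, -0.2726) 61 (array([ 0.5501, -0.2652,  0.0607]), array([ 0.5784, -0.2441,  0.1157]))
wrist (0.513, -0.267) 788 (array([ 0.4842, -0.2774,  0.059 ]), array([ 0.5224, -0.2393,  0.1393]))
scene (0.5785, -0.2726) 0 
scene (0.513, -0.267) 0
```

```bash
python3 -c "
from cell import robot
print(robot.sign_off())"
```

```text
the job is handed in; nothing more can be done
None
```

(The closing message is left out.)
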